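# Clear the food-bank scale and stand the fallen carton on it

## Task

Get the scale ready and put the milk carton on it: with the yellow scraper block, sweep all the wood chips off the steel plate into the grey waste tray behind it, without touching the chips with the fingers, and put the scraper back down on the bench. Then pick up the fallen milk carton and set it gently upright, cap up, in the middle of the bare plate. Leave the other goods on the bench where they stand.

Things in the scene. Friction and masses are not known exactly. Their poses are not given: they have to be found in the camera images.
- scale: Bench scale, fixed: grey housing, flat steel plate on top, sloping display console towards the robot. Origin on the bench under the plate's centre; x points from the console to the back edge, y left, z up. Plate, without rim: 270 mm (x) by 240 mm (y), top 75 mm above the bench, so its back edge is at x = 135 mm. The console reaches 90 mm out before the plate, its top under 66 mm high.
- plate_centre (a point): Centre of the top of the steel plate, 75 mm above the bench; axes as those of the scale.
- waste_tray: Low open dark grey tray for rubbish, fixed, tucked under the overhanging back edge of the scale's plate by about 22 mm: 170 mm along x, 300 mm along y, 45 mm high, walls and floor 4 mm. Origin on the bench under its centre; axes parallel to those of the scale.
- scraper: Yellow scraper block standing on its black rubber blade on the bench beside the scale (either side). Origin: centre of the blade's underside. Blade and foot: 150 mm along its y; blade 34 mm thick (x), 10 mm high; foot 40 mm thick, up to 24 mm. A 20 mm web carries the grip bar along y: 26 mm thick, 115 mm long, 60 to 90 mm above the origin. Symmetric: either side pushes. 190 to 310 g.
- carton: White and blue milk carton, rigid, 55 x 55 mm square, 160 mm tall, plus a blue screw cap 28 mm across, 12 mm high on top. 375 to 575 g. Origin: centre of its base; its z runs from base to cap. It has fallen over and lies on a side face on the bench, beside the scale where the scraper is not, cap pointing away from the robot (world +x, within 0.35 rad).
- chip0: Brown chip of pallet wood number 1 of 5, lying flat on the scale's plate: about 60 to 70 mm long along its x, 28 mm wide, 9 mm thick, 12 g. Origin: about the middle of its underside.
- chip1: Brown chip of pallet wood number 2 of 5, lying flat on the scale's plate: about 60 to 70 mm long along its x, 28 mm wide, 9 mm thick, 12 g. Origin: about the middle of its underside.
- chip2: Brown chip of pallet wood number 3 of 5, lying flat on the scale's plate: about 60 to 70 mm long along its x, 28 mm wide, 9 mm thick, 12 g. Origin: about the middle of its underside.
- chip3: Brown chip of pallet wood number 4 of 5, lying flat on the scale's plate: about 60 to 70 mm long along its x, 28 mm wide, 9 mm thick, 12 g. Origin: about the middle of its underside.
- chip4: Brown chip of pallet wood number 5 of 5, lying flat on the scale's plate: about 60 to 70 mm long along its x, 28 mm wide, 9 mm thick, 12 g. Origin: about the middle of its underside.
- red_tin: Red food tin, 74 mm across, 110 mm high, standing on the bench; to be left alone. Origin: centre of its underside.
- yellow_tin: Yellow food tin, 74 mm across, 110 mm high, standing on the bench; to be left alone. Origin: centre of its underside.
- green_tin: Green food tin, 74 mm across, 110 mm high, standing on the bench; to be left alone. Origin: centre of its underside.
- fish_tin: Low blue fish tin, 84 mm across, 40 mm high, standing on the bench; to be left alone. Origin: centre of its underside.
- sauce_jar: Amber sauce jar with a red lid, 72 mm across, 120 mm high, standing on the bench; to be left alone. Origin: centre of its underside.
- tape_roll: Roll of brown parcel tape lying flat, 110 mm across, 48 mm high, standing on the bench; to be left alone. Origin: centre of its underside.
Things that resemble listed ones, but are neither listed nor needed, are in the scene too. There is more than one size of the carton; the job needs the larger. Several things look just like the scraper: the one meant starts farthest from the robot's base.

How it is judged:
By the outcome, as a careful person would: the job done as asked, in the order asked, and still so for the second after the job is handed in, with the robot touching nothing.
It also fails if it takes over 72 s, if anything falls off the work surface, if the arm or the gripper's body presses on something with over 40 N, if the wrist force passes 120 N, or if a joint passes its speed limit or range.

## Robot

A 6-joint arm with a two-finger parallel gripper is mounted at the origin on the work surface. World frame = base frame: x ahead of the robot, y to its left, z up, the work surface at z = 0. Lengths are in mm, angles in rad, forces in N, time in s.
With the tool pointing down it reaches from about 300 to 775 mm from the base axis. Payload 14.6 kg.
Tool frame: the origin (TCP) lies between the finger pads; the fingertips stand manip.nose_length ahead of it and the grasp point (between the pads) lies 11 mm behind it (manip.nose_length is the distance from the TCP to the fingertips, in mm); z points along the fingers, y is the line along which they close (so a half turn about z gives the same grasp; the last joint's range is limited). The gripper opens to 94 mm and grips with 3 to 60 N. Pads are 16 mm wide; open, the fingers measure 119 mm over their backs; the gripper's body (75 mm by 177 mm) begins 78 mm behind the grasp point.
Start: joints at [-1.263, 0.3, 1.521, -0, 1.321, -0.067], TCP at [201.34, -511.812, 213.446] pointing down, gripper open.
Joint ranges: [-3.03, 3.03], [-0.79, 2.21], [0.23, 2.52], [-1.04, 4.18], [0, 3.07], [-2.55, 2.55]. Speed limits (rad/s): [2.22, 2.22, 2.57, 3.14, 3.14, 3.14].

## Interface

Orientations are given as [roll, pitch, yaw] about the fixed x, y, z axes, in that order (R = Rz(yaw) Ry(pitch) Rx(roll)).
In Python, from cell import manip, cams, job gives the robot as it stands.
- The arm moves only by the tool jog_arm, never from a script. Its argument "commands" is a list of rows, each an object of numbers: "dx", "dy", "dz": the shift along the tool's x, y, z each as a share of 40 mm, from -1 to 1; "ax", "ay", "az": the turn, a rotation vector about the tool's x, y, z each as a share of 10 degrees, from -1 to 1; "gripper": the closure, from 0 (fully open) to 1 (shut). A call has 1 to 10 rows; each row shifts and turns the commanded pose from where the row before left it, along the tool's axes as they then stand; what a row does not reach is not made up. A row lasts 1/8 s, in which the tool goes at most 62.5 mm and 10.7 degrees, less where a joint would pass 70% of its speed; a pose out of reach is approached as far as the arm can. A call with a number of a shift or a turn outside -1 to 1 is refused whole. A call with a gripper value outside its range is refused whole. The fingers move at their own pace and stop on an object; "squeeze" is the grip in N (left out, the last holds). Time passes only in rows, so rows that do not move let the fingers close. It gives the time, the measured TCP pose, the force, the opening and the grip force at its end, in the units of the state.
- manip.read_state(): the state, without advancing time (a new reading comes with each control period).
- cams.camera(name): name is "scene" or "side" or "wrist"; returns a dict with "image" (480x640x3 uint8, red, green, blue), "fx", "fy", "cx", "cy" (pixels), "dist_coeffs" ([k1, k2, p1, p2, k3] as OpenCV has them; the pictures are not rectified), "world_to_cam" (4x4, takes a point from world to camera coordinates). Camera axes: x right, y down, z forward; pixel columns grow to the right and rows downward; lengths in mm; the calibration is good to about 2 mm. A picture is of the moment at which its call begins. There is no depth.
- job.sign_off(): hands the job in; it is judged then, once.
The state is a dict: "clock": time; "joints": joint angles; "qd": joint speeds; "effort": joint torques, N m; "eef_pos": TCP position; "eef_rot": TCP orientation; "wrist_force": force on the tool from outside, world axes, zero at the start; "moment": the same for the moment, N m; "finger_gap": finger opening in mm; "finger_force": force on a finger pad.
Only numpy, scipy, OpenCV 4.12 (cv2) and the standard library are available. Lean on these libraries where they do the work, as an engineer would, in place of code of your own. Each camera call takes 0.05 s, during which the arm holds its last target. There are 200 camera calls.

## Working session

There is one attempt and no reset: what is moved stays moved. The work goes in short steps, Python scripts to look and compute and a tool call to move; the robot and the scene stay as the last step left them, time stands still between calls to the robot, and variables do not carry over. Pictures are saved under pics/ and viewed, at most 10 in all, crops included, and the job is handed in when it is done.

Besides the shell and the picture viewer there is one more tool, called after ">>>" as name(argument=value, ...) on one line, values as JSON. jog_arm: Moves the arm, as the interface text tells. Shift numbers are shares of 40 mm and turn numbers shares of 10 degrees, none past 1 either way. Its arguments: {"type":"object","properties":{"commands":{"type":"array"},"squeeze":{"type":"number"}},"required":["commands"]}

```bash
ls; mkdir -p pics; python3 - <<'E'
from cell import manip,cams,job
import cv2,numpy as np
print(manip.read_state(), manip.nose_length)
for n in ["scene","side"]:
    c=cams.camera(n); cv2.imwrite(f"pics/{n}0.png",c["image"][:,:,::-1])
    np.save(f"pics/{n}0.npy",c,allow_pickle=True)
    print(n,c["fx"],c["fy"],c["cx"],c["cy"],c["dist_coeffs"]); print(np.linalg.inv(c["world_to_cam"]).round(3))
E
```

```text
pics
{'clock': 0.0, 'joints': array([-1.26261095e+00,  3.00498565e-01,  1.52159616e+00, -7.86315870e-06,
        1.32071050e+00, -6.65883504e-02]), 'qd': array([ 0.000423  , -0.00109572, -0.00201398,  0.00158377,  0.00134262,
       -0.00060412]), 'effort': array([ 8.55446451e-04, -5.31803226e+01, -3.52739596e+01,  7.08506349e-02,
        2.42993556e-02, -1.26439249e-04]), 'eef_pos': array([ 201.25541868, -511.57281868,  212.86488615]), 'eef_rot': array([-3.14038226e+00, -7.30842359e-05,  3.74775629e-01]), 'wrist_force': array([0.82808816, 0.5204063 , 0.66872926]), 'moment': array([-0.01931868,  0.02149876, -0.05796487]), 'finger_force': 0.0, 'finger_gap': 94.10942104359354} 8.0
scene 621.656767025337 621.656767025337 314.8909205791699 245.14676715574487 [-0.05764797  0.          0.          0.          0.        ]
[[-4.970000e-01  7.460000e-01 -4.430000e-01  1.148032e+03]
 [ 8.680000e-01  4.250000e-01 -2.590000e-01  4.047760e+02]
 [-5.000000e-03 -5.130000e-01 -8.580000e-01  1.380395e+03]
 [ 0.000000e+00  0.000000e+00  0.000000e+00  1.000000e+00]]
side 521.5968703717529 521.5968703717529 318.83998426762764 234.87710347767464 [0.04258294 0.         0.         0.         0.        ]
[[-9.39000e-01 -2.28000e-01  2.56000e-01  1.43080e+02]
 [-3.43000e-01  6.16000e-01 -7.09000e-01  9.87656e+02]
 [ 4.00000e-03 -7.54000e-01 -6.57000e-01  9.84339e+02]
 [ 0.00000e+00  0.00000e+00  0.00000e+00  1.00000e+00]]
```

```bash
cat > h.py <<'E'
import numpy as np,cv2
from scipy.spatial.transform import Rotation as R
def load(n): return np.load(n,allow_pickle=True).item()
def K(c): return np.array([[c["fx"],0,c["cx"]],[0,c["fy"],c["cy"]],[0,0,1]])
def px2w(c,px,z):
    u=cv2.undistortPoints(np.array(px,float).reshape(-1,1,2),K(c),np.array(c["dist_coeffs"],float)).reshape(-1,2)
    T=np.linalg.inv(c["world_to_cam"]); d=np.c_[u,np.ones(len(u))]@T[:3,:3].T; o=T[:3,3]
    z=np.broadcast_to(np.array(z,float),len(u))
    return o+d*((z-o[2])/d[:,2])[:,None]
def w2px(c,P):
    M=np.array(c["world_to_cam"]); 
    return cv2.projectPoints(np.array(P,float).reshape(-1,1,3),cv2.Rodrigues(M[:3,:3])[0],M[:3,3],K(c),np.array(c["dist_coeffs"],float))[0].reshape(-1,2)
E
```

```text
(no output)
```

View pics/scene0.png

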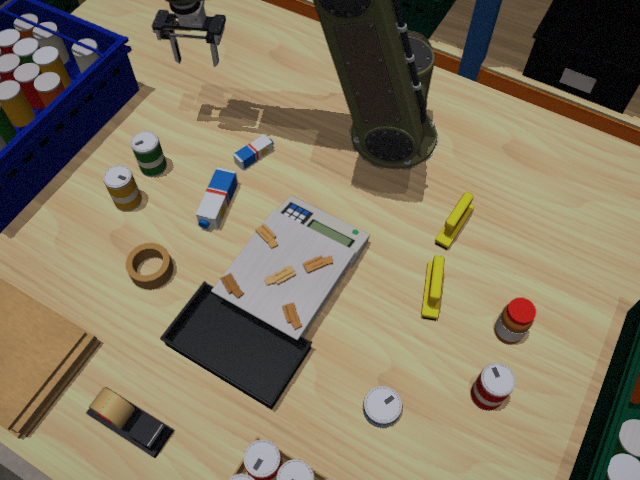

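View pics/side0.png

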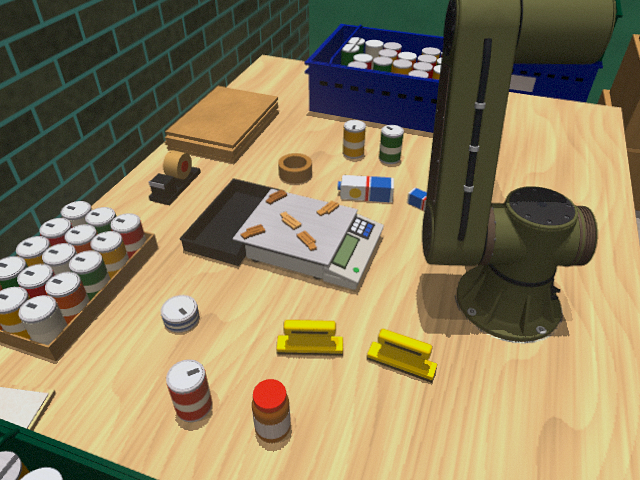

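Scene: scale plate about (295,265), tray (240,345), scrapers at (455,220) and (433,288), large carton (217,199), small carton (253,151). The side view agrees: scrapers at (310,340) and (402,355).

```bash
python3 - <<'E'
import cv2
i=cv2.imread("pics/scene0.png")[160:410,160:493]
cv2.imwrite("pics/crop0.png",cv2.resize(i,None,fx=2.4,fy=2.4,interpolation=cv2.INTER_CUBIC))
E
```

```text
(no output)
```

View pics/crop0.png

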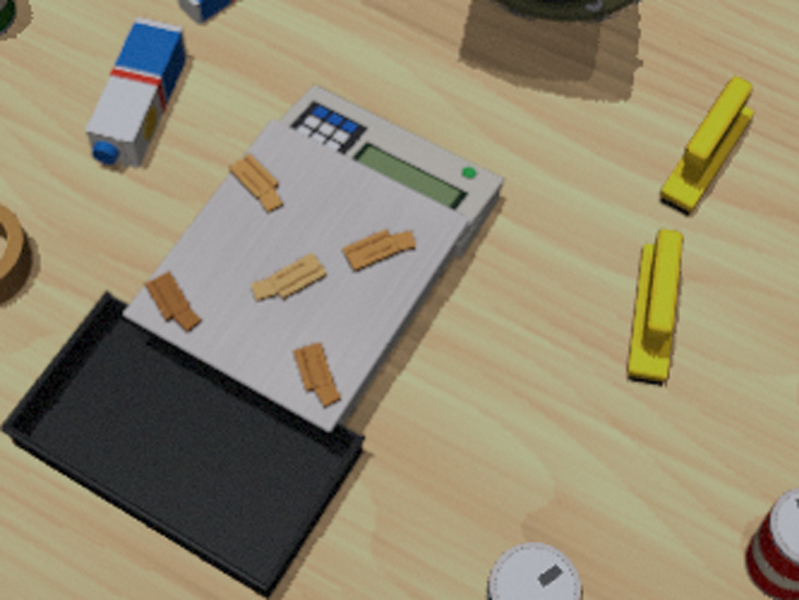

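```bash
cat > fit.py <<'E'
from h import *
from scipy.optimize import minimize
S=load("pics/scene0.npy");D=load("pics/side0.npy")
def boxpts(b): 
    x0,x1,y0,y1,z0,z1=b
    return np.array([[x,y,z] for x in(x0,x1) for y in(y0,y1) for z in(z0,z1)],float)
def sil(c,parts,Rm,t,up=4):
    m=np.zeros((480*up//1,640*up),np.uint8)
    for p in parts:
        q=w2px(c,p@Rm.T+t); h=cv2.convexHull(((q+.5)*up-.5).round().astype(np.int32)); cv2.fillConvexPoly(m,h,255)
    return cv2.resize(m,(640,480),interpolation=cv2.INTER_AREA)/255.
def fit(views,parts,Rf,p0,step=(8,8,.08)):
    def cost(p):
        t,Rm=Rf(p)[1],Rf(p)[0]; s=0
        for c,m in views:
            a=sil(c,parts,Rm,t); s+=1-np.minimum(a,m).sum()/np.maximum(a,m).sum()
        return s/len(views)
    sim=[p0]+[np.array(p0)+np.eye(3)[i]*step[i] for i in range(3)]
    r=minimize(cost,p0,method="Nelder-Mead",options=dict(initial_simplex=sim,xatol=.02,fatol=1e-5))
    return r.x,r.fun
E
python3 - <<'E'
from fit import *
pl=px2w(S,np.array([[125,315],[333,432],[468,217],[272,121]])/2.4+[160,160],75)
print(pl.round(1)); print([np.linalg.norm(pl[i]-pl[(i+1)%4]).round(1) for i in range(4)])
c=pl.mean(0); d=pl[3]+pl[2]-pl[0]-pl[1]; print("plate",c, np.arctan2(-d[1],-d[0]), (lambda e:np.arctan2(-e[0],e[1]))(pl[1]-pl[0]+pl[2]-pl[3]))
ch=np.array([[230,160,283,207],[344,258,414,240],[253,292,325,266],[151,280,196,327],[308,346,332,403]]).reshape(-1,2)/2.4+160
print("chips",px2w(S,ch,80).round(0)[:,:2].tolist())
scr=[boxpts(b) for b in [(-17,17,-75,75,0,10),(-20,20,-75,75,10,24),(-10,10,-57,57,24,60),(-13,13,-57.5,57.5,60,90)]]
Rf=lambda p:(R.from_euler("z",p[2]).as_matrix(),np.array([p[0],p[1],0]))
def yel(c,roi):
    h=cv2.cvtColor(c["image"],cv2.COLOR_RGB2HSV); m=((h[...,0]>22)&(h[...,0]<35)&(h[...,1]>200)).astype(float)
    z=np.zeros_like(m); x0,y0,x1,y1=roi; z[y0:y1,x0:x1]=m[y0:y1,x0:x1]; return z
# foot only above blade is yellow
for nm,px,r1,r2 in [("A",(433,288),(415,252,450,325),(270,312,350,362)),("B",(455,220),(430,185,480,252),(360,322,445,385))]:
    w=px2w(S,[px],40)[0]; v=[(S,yel(S,r1)),(D,yel(D,r2))]; print(nm,w.round(),[m.sum() for _,m in v])
    for y in (0,.5,-.5): print(fit(v,scr[1:],Rf,[w[0],w[1],y]))
car=[boxpts((-27.5,27.5,-27.5,27.5,0,160)),boxpts((-10,10,-14,14,160,172)),boxpts((-14,14,-10,10,160,172))]
Rc=lambda p:((R.from_euler("z",p[2])*R.from_euler("y",np.pi/2)).as_matrix(),np.array([p[0],p[1],27.5]))
def cm(c,roi):
    h=cv2.cvtColor(c["image"],cv2.COLOR_RGB2HSV).astype(int); m=((h[...,1]<45)|((h[...,0]>85)&(h[...,1]>90))).astype(np.uint8)
    z=np.zeros_like(m); x0,y0,x1,y1=roi; z[y0:y1,x0:x1]=m[y0:y1,x0:x1]
    return cv2.morphologyEx(z,cv2.MORPH_CLOSE,np.ones((5,5))).astype(float)
v=[(S,cm(S,(192,165,245,235))),(D,cm(D,(333,172,397,206)))]
b=px2w(S,[(222,178)],30)[0]; print("car",b.round(),[m.sum() for _,m in v],[sil(c,car,*Rc([b[0],b[1],0])).sum() for c,_ in v])
for y in(0,.25,-.25): print(fit(v,car,Rc,[b[0],b[1],y]))
for n,px,z in [("green",(146,140),110),("yellow",(119,176),110),("tape",(150,255),48),("fish",(383,402),40),("jar",(520,310),120),("red",(496,380),110),("smallcarton",(253,151),20)]: print(n,px2w(S,[px],z).round()[0])
E
```

```text
[[ 703.3 -135.8   75. ]
 [ 707.5  103.2   75. ]
 [ 439.1  103.6   75. ]
 [ 437.5 -131.1   75. ]]
[np.float64(239.0), np.float64(268.5), np.float64(234.7), np.float64(265.8)]
plate [571.85610024 -15.00575772  75.        ] -0.009673933809483866 -0.012279083706803903
chips [[503.0, -141.0], [524.0, -64.0], [545.0, 20.0], [492.0, 70.0], [622.0, -39.0], [562.0, 8.0], [660.0, -133.0], [681.0, -66.0], [645.0, 38.0], [685.0, 89.0]]
A [420. 309.  40.] [np.float64(361.0), np.float64(1722.0)]
(array([410.07103185, 306.68520724,  -1.27333575]), np.float64(0.4198191737420233))
(array([410.63775089, 306.62670306,   1.86612629]), np.float64(0.420772645272923))
(array([410.69011607, 306.93144464,  -1.27257154]), np.float64(0.4199908736777866))
B [212. 277.  40.] [np.float64(420.0), np.float64(1882.0)]
(array([205.04586533, 277.23294049,   1.53617324]), np.float64(0.36181765630908136))
(array([205.32152475, 277.35836233,   1.55216374]), np.float64(0.3621062772647367))
(array([204.89084986, 277.29841257,  -1.61615917]), np.float64(0.3646662727110533))
car [ 392. -327.   30.] [np.float64(1542.0), np.float64(1200.0)] [np.float64(1773.5764705882352), np.float64(1339.149019607843)]
(array([ 3.74777095e+02, -3.23973958e+02,  2.45611550e-01]), np.float64(0.12489391990362247))
(array([ 3.74083657e+02, -3.24296621e+02,  2.44514347e-01]), np.float64(0.12543719035078693))
(array([ 3.74442866e+02, -3.24436735e+02,  2.49107315e-01]), np.float64(0.12541228774009933))
green [ 432. -533.  110.]
yellow [ 562. -519.  110.]
tape [ 688. -339.   48.]
fish [730. 329.  40.]
jar [417. 507. 120.]
red [591. 521. 110.]
smallcarton [ 265. -310.   20.]
```

```bash
python3 - <<'E'
from fit import *
scr=[boxpts(b) for b in [(-20,20,-75,75,10,24),(-10,10,-57,57,24,60),(-13,13,-57.5,57.5,60,90)]]
Rf=lambda p:(R.from_euler("z",p[2]).as_matrix(),np.array([p[0],p[1],0]))
def msk(c,roi):
    i=c["image"].astype(int); m=(i[...,2]<0.35*i[...,0])&(i[...,0]>60)
    z=np.zeros(m.shape); x0,y0,x1,y1=roi; z[y0:y1,x0:x1]=m[y0:y1,x0:x1]; return z
v=[(S,msk(S,(415,250,450,325))),(D,msk(D,(270,312,350,362)))]
print([m.sum() for _,m in v],[sil(c,scr,*Rf([410,307,-1.27])).sum() for c,_ in v])
for vv in (v,v[:1],v[1:]): print(fit(vv,scr,Rf,[410,307,-1.27]))
# plate: scale box fit on grey-bright mask in side camera: project expected corners instead
P=np.array([[135,-120,75],[135,120,75],[-135,120,75],[-135,-120,75]],float)
for th in(-.011,):
    q=P@R.from_euler("z",th).as_matrix().T+[572,-15,0]; print(w2px(S,q).round(1).tolist(),w2px(D,q).round(1).tolist())
i=cv2.resize(D["image"][170:300,180:400,::-1],None,fx=3.6,fy=3.6,interpolation=cv2.INTER_CUBIC)
for p in w2px(D,q): cv2.circle(i,tuple(((p+.5-[180,170])*3.6).round().astype(int)),3,(0,0,255),-1)
cv2.imwrite("pics/cropD.png",i)
E
```

```text
[np.float64(979.0), np.float64(1860.0)] [np.float64(1075.105882352941), np.float64(2103.1686274509802)]
(array([410.10157593, 306.55461213,  -1.2466769 ]), np.float64(0.10596819125126938))
(array([411.75808038, 307.43821547,  -1.26776696]), np.float64(0.09259130916903457))
(array([410.3266848 , 305.28327231,  -1.23706787]), np.float64(0.10790197196456908))
[[211.3, 291.9], [298.7, 340.3], [356.2, 250.7], [272.9, 209.5]] [[269.2, 189.0], [230.6, 239.5], [327.4, 265.2], [356.6, 209.4]]
```

View pics/cropD.png

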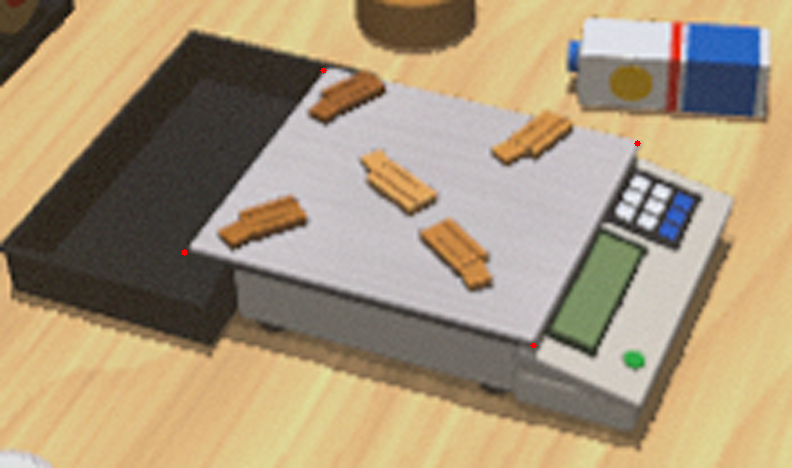

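The plate corners project to within about 3 mm in the side view, so I take the plate centre as about (570.5, -16). The scraper is at (410.5, 306.5) and the five chips are well inside the sweep lanes.

```bash
cat > plan.py <<'E'
import json,sys
from h import *
from cell import manip
def pose(eu): return R.from_euler("xyz",eu)
def down(psi): return R.from_euler("xyz",[np.pi,0,psi])
def plan(p,Rm,wps):
    "wps: list of (pos,R,nmin). Prints rows for each leg"
    for tp,tR,n in wps:
        tp=np.array(tp,float); rv=(Rm.inv()*tR).as_rotvec(); ang=np.degrees(rv)
        while True:
            q=p.copy(); rr=Rm; rows=[]
            for k in range(n):
                d=rr.inv().apply((tp-q)/(n-k))/40; a=np.degrees((rr.inv()*tR).as_rotvec())/(n-k)/10
                d=d.round(2); a=a.round(2); rows.append((*d,*a))
                q=q+rr.apply(d*40); rr=rr*R.from_rotvec(np.radians(a*10))
            if np.abs(rows).max()<=1: break
            n+=1
        print(f"leg n={n} -> {q.round(1)} err {(tp-q).round(2)}")
        i=0
        while i<n:
            j=i
            while j<n and rows[j]==rows[i]: j+=1
            print("  x%d"%(j-i),{k:float(v) for k,v in zip(["dx","dy","dz","ax","ay","az"],rows[i]) if v}); i=j
        p,Rm=q,rr
    return p,Rm
def now():
    s=manip.read_state(); print("t",round(s["clock"],2),s["eef_pos"].round(1),s["eef_rot"].round(3),"F",s["wrist_force"].round(1),"gap",s["finger_gap"].round(1),"q",s["joints"].round(3).tolist())
    return s["eef_pos"],pose(s["eef_rot"])
E
python3 - <<'E'
from plan import *
now()
plan(np.array([201.34,-511.81,213.45]),down(.375),[((410,-60,213),down(.316),1),((410.5,306.5,213),down(.316),1),((410.5,306.5,100),down(.316),1)])
E
```

```text
Traceback (most recent call last):
  File "plan.py", line 27, in now
    s=manip.read_state(); print("t",round(s["clock"],2),s["eef_pos"].round(1),s["eef_rot"].round(3),"F",s["wrist_force"].round(1),"gap",s["finger_gap"].round(1),"q",s["joints"].round(3).tolist())
                                                                                                                                        ^^^^^^^^^^^^^^^^^^^^^
AttributeError: 'float' object has no attribute 'round'
```

```bash
sed -i 's/s\["finger_gap"\].round(1)/round(float(s["finger_gap"]),1)/' plan.py
python3 - <<'E'
from plan import *
now()
plan(np.array([201.34,-511.81,213.45]),down(.375),[((410,-60,213),down(.316),12),((410.5,306.5,213),down(.316),10),((410.5,306.5,100),down(.316),1)])
E
```

```text
t 0.1 [ 201.3 -511.6  213. ] [-3.141 -0.     0.375] F [ 0.6 -0.5  0. ] gap 93.7 q [-1.263, 0.3, 1.522, -0.0, 1.321, -0.067]
leg n=12 -> [409.8 -60.  213. ] err [ 0.16 -0.01 -0.05]
  x2 {'dx': 0.75, 'dy': -0.72, 'az': 0.03}
  x1 {'dx': 0.74, 'dy': -0.72, 'az': 0.03}
  x1 {'dx': 0.74, 'dy': -0.73, 'az': 0.03}
  x1 {'dx': 0.73, 'dy': -0.73, 'az': 0.03}
  x2 {'dx': 0.73, 'dy': -0.74, 'az': 0.03}
  x1 {'dx': 0.72, 'dy': -0.74, 'az': 0.03}
  x1 {'dx': 0.72, 'dy': -0.75, 'az': 0.02}
  x1 {'dx': 0.71, 'dy': -0.75, 'az': 0.03}
  x1 {'dx': 0.71, 'dy': -0.75, 'dz': 0.01, 'az': 0.02}
  x1 {'dx': 0.71, 'dy': -0.76, 'az': 0.03}
leg n=10 -> [410.6 306.3 213. ] err [-0.06  0.17 -0.05]
  x2 {'dx': 0.29, 'dy': -0.87}
  x1 {'dx': 0.28, 'dy': -0.87}
  x1 {'dx': 0.29, 'dy': -0.87}
  x1 {'dx': 0.28, 'dy': -0.87}
  x1 {'dx': 0.29, 'dy': -0.87}
  x1 {'dx': 0.28, 'dy': -0.87}
  x1 {'dx': 0.29, 'dy': -0.87}
  x1 {'dx': 0.28, 'dy': -0.87}
  x1 {'dx': 0.29, 'dy': -0.87}
leg n=3 -> [410.6 306.3  99.8] err [-0.06  0.17  0.15]
  x2 {'dz': 0.94}
  x1 {'dz': 0.95}
```

>>> jog_arm(commands=[{"dx": 0.87, "dy": -0.87}, {"dx": 0.87, "dy": -0.87}, {"dx": 0.87, "dy": -0.87}, {"dx": 0.87, "dy": -0.87}, {"dx": 0.87, "dy": -0.87}, {"dx": 0.87, "dy": -0.87}, {"dx": 0.87, "dy": -0.87}, {"dx": 0.87, "dy": -0.87}, {"dx": 0.87, "dy": -0.87}, {"dx": 0.87, "dy": -0.87, "az": 0.34}])

```text
schema error: expected keys dx, dy, dz, ax, ay, az, gripper
```

>>> jog_arm(commands=[{"dx": 0.29, "dy": -0.87}, {"dx": 0.29, "dy": -0.87}, {"dx": 0.29, "dy": -0.87}, {"dx": 0.29, "dy": -0.87}, {"dx": 0.29, "dy": -0.87}, {"dx": 0.29, "dy": -0.87}, {"dx": 0.29, "dy": -0.87}, {"dx": 0.29, "dy": -0.87}, {"dx": 0.29, "dy": -0.87}, {}])

```text
schema error: expected keys dx, dy, dz, ax, ay, az, gripper
```

```bash
python3 - <<'E'
from plan import *
p,r=now()
plan(p,r,[((410.5,306.5,p[2]),down(.316),2),((410.5,306.5,130),down(.316),2)])
from cell import cams
c=cams.camera("wrist"); cv2.imwrite("pics/w1.png",c["image"][:,:,::-1]); np.save("pics/w1.npy",c,allow_pickle=True)
E
```

```text
t 0.1 [ 201.3 -511.6  213. ] [-3.141 -0.     0.375] F [ 0.6 -0.5  0. ] gap 93.7 q [-1.263, 0.3, 1.522, -0.0, 1.321, -0.067]
leg n=18 -> [410.6 306.6 212.9] err [-0.09 -0.07  0.08]
  x1 {'dx': 0.69, 'dy': -0.95, 'az': 0.02}
  x1 {'dx': 0.68, 'dy': -0.95, 'az': 0.02}
  x2 {'dx': 0.68, 'dy': -0.96, 'az': 0.02}
  x2 {'dx': 0.67, 'dy': -0.96, 'az': 0.02}
  x1 {'dx': 0.67, 'dy': -0.97, 'az': 0.02}
  x3 {'dx': 0.66, 'dy': -0.97, 'az': 0.02}
  x1 {'dx': 0.65, 'dy': -0.97, 'az': 0.02}
  x2 {'dx': 0.65, 'dy': -0.98, 'az': 0.02}
  x1 {'dx': 0.64, 'dy': -0.98, 'az': 0.02}
  x1 {'dx': 0.64, 'dy': -0.98, 'az': 0.01}
  x1 {'dx': 0.64, 'dy': -0.98, 'dz': 0.01, 'az': 0.02}
  x1 {'dx': 0.63, 'dy': -0.99, 'az': 0.01}
  x1 {'dx': 0.63, 'dy': -0.99, 'dz': 0.01, 'ax': -0.01, 'az': 0.02}
leg n=3 -> [410.6 306.5 130.1] err [-0.11 -0.02 -0.08]
  x3 {'dz': 0.69}
```

View pics/w1.png

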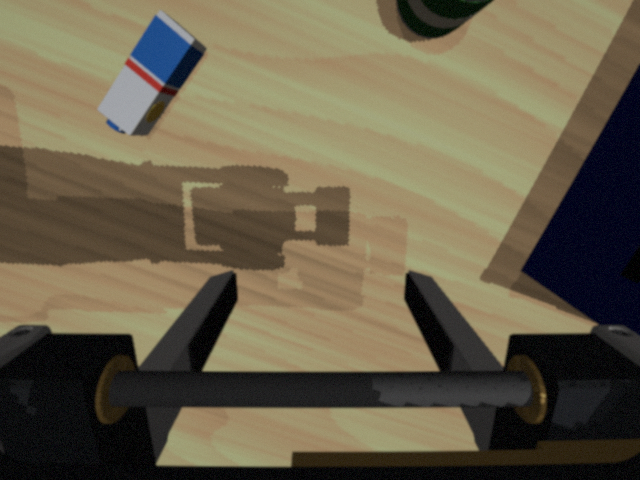

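The rows need every key, and the arm has not moved. The picture shows the small carton at (150,75) from the start pose. I resend the moves with all keys.

>>> jog_arm(commands=[{"dx": 0.87, "dy": -0.87, "dz": 0, "ax": 0, "ay": 0, "az": 0, "gripper": 0}, {"dx": 0.87, "dy": -0.87, "dz": 0, "ax": 0, "ay": 0, "az": 0, "gripper": 0}, {"dx": 0.87, "dy": -0.87, "dz": 0, "ax": 0, "ay": 0, "az": 0, "gripper": 0}, {"dx": 0.87, "dy": -0.87, "dz": 0, "ax": 0, "ay": 0, "az": 0, "gripper": 0}, {"dx": 0.87, "dy": -0.87, "dz": 0, "ax": 0, "ay": 0, "az": 0, "gripper": 0}, {"dx": 0.87, "dy": -0.87, "dz": 0, "ax": 0, "ay": 0, "az": 0, "gripper": 0}, {"dx": 0.87, "dy": -0.87, "dz": 0, "ax": 0, "ay": 0, "az": 0, "gripper": 0}, {"dx": 0.87, "dy": -0.87, "dz": 0, "ax": 0, "ay": 0, "az": 0, "gripper": 0}, {"dx": 0.87, "dy": -0.87, "dz": 0, "ax": 0, "ay": 0, "az": 0, "gripper": 0}, {"dx": 0.87, "dy": -0.87, "dz": 0, "ax": 0, "ay": 0, "az": 0.34, "gripper": 0}])

```text
clock: 1.4
eef_pos: [398.1, -59.0, 213.5]
eef_rot: [3.141, -0.0, 0.314]
wrist_force: [0.5, -0.3, 0.8]
finger_gap: 94.1
finger_force: 0.0
```

>>> jog_arm(commands=[{"dx": 0.29, "dy": -0.87, "dz": 0, "ax": 0, "ay": 0, "az": 0, "gripper": 0}, {"dx": 0.29, "dy": -0.87, "dz": 0, "ax": 0, "ay": 0, "az": 0, "gripper": 0}, {"dx": 0.29, "dy": -0.87, "dz": 0, "ax": 0, "ay": 0, "az": 0, "gripper": 0}, {"dx": 0.29, "dy": -0.87, "dz": 0, "ax": 0, "ay": 0, "az": 0, "gripper": 0}, {"dx": 0.29, "dy": -0.87, "dz": 0, "ax": 0, "ay": 0, "az": 0, "gripper": 0}, {"dx": 0.29, "dy": -0.87, "dz": 0, "ax": 0, "ay": 0, "az": 0, "gripper": 0}, {"dx": 0.29, "dy": -0.87, "dz": 0, "ax": 0, "ay": 0, "az": 0, "gripper": 0}, {"dx": 0.29, "dy": -0.87, "dz": 0, "ax": 0, "ay": 0, "az": 0, "gripper": 0}, {"dx": 0.29, "dy": -0.87, "dz": 0, "ax": 0, "ay": 0, "az": 0, "gripper": 0}, {"dx": 0, "dy": 0, "dz": 0, "ax": 0, "ay": 0, "az": 0, "gripper": 0}])

```text
clock: 2.65
eef_pos: [399.4, 271.1, 213.0]
eef_rot: [3.142, 0.001, 0.318]
wrist_force: [0.2, -0.6, -0.6]
finger_gap: 94.0
finger_force: 0.0
```

```bash
python3 - <<'E'
from plan import *
p,r=now()
plan(p,r,[((410.5,306.5,p[2]),down(.316),2),((410.5,306.5,130),down(.316),2)])
E
```

```text
t 2.65 [399.4 271.1 213. ] [3.142e+00 1.000e-03 3.180e-01] F [ 0.2 -0.6 -0.6] gap 94.0 q [0.52, 0.15, 1.705, 0.0, 1.287, 1.773]
leg n=2 -> [410.5 306.7 213. ] err [ 0.01 -0.19  0.02]
  x1 {'dx': 0.27, 'dy': -0.38, 'az': 0.01}
  x1 {'dx': 0.27, 'dy': -0.38}
leg n=3 -> [410.4 306.7 130.2] err [ 0.07 -0.16 -0.17]
  x3 {'dz': 0.69}
```

>>> jog_arm(commands=[{"dx": 0.54, "dy": -0.76, "dz": 0, "ax": 0, "ay": 0, "az": 0, "gripper": 0}, {"dx": 0, "dy": 0, "dz": 0.93, "ax": 0, "ay": 0, "az": 0, "gripper": 0}, {"dx": 0, "dy": 0, "dz": 0.93, "ax": 0, "ay": 0, "az": 0, "gripper": 0}, {"dx": 0, "dy": 0, "dz": 0.93, "ax": 0, "ay": 0, "az": 0, "gripper": 0}, {"dx": 0, "dy": 0, "dz": 0.93, "ax": 0, "ay": 0, "az": 0, "gripper": 0}, {"dx": 0, "dy": 0, "dz": 0, "ax": 0, "ay": 0, "az": 0, "gripper": 0}, {"dx": 0, "dy": 0, "dz": 0, "ax": 0, "ay": 0, "az": 0, "gripper": 1}, {"dx": 0, "dy": 0, "dz": 0, "ax": 0, "ay": 0, "az": 0, "gripper": 1}, {"dx": 0, "dy": 0, "dz": 0, "ax": 0, "ay": 0, "az": 0, "gripper": 1}, {"dx": 0, "dy": 0, "dz": 0, "ax": 0, "ay": 0, "az": 0, "gripper": 1}], squeeze=45)

```text
clock: 3.9
eef_pos: [411.1, 305.3, 65.1]
eef_rot: [-3.141, -0.001, 0.316]
wrist_force: [-0.4, -0.3, -0.4]
finger_gap: 57.4
finger_force: 0.0
```

>>> jog_arm(commands=[{"dx": 0, "dy": 0, "dz": 0, "ax": 0, "ay": 0, "az": 0, "gripper": 1}, {"dx": 0, "dy": 0, "dz": 0, "ax": 0, "ay": 0, "az": 0, "gripper": 1}, {"dx": 0, "dy": 0, "dz": 0, "ax": 0, "ay": 0, "az": 0, "gripper": 1}, {"dx": 0, "dy": 0, "dz": 0, "ax": 0, "ay": 0, "az": 0, "gripper": 1}, {"dx": 0, "dy": 0, "dz": 0, "ax": 0, "ay": 0, "az": 0, "gripper": 1}, {"dx": 0, "dy": 0, "dz": 0, "ax": 0, "ay": 0, "az": 0, "gripper": 1}])

```text
clock: 4.65
eef_pos: [410.9, 305.2, 64.5]
eef_rot: [3.142, 0.0, 0.315]
wrist_force: [-1.1, 0.8, -0.8]
finger_gap: 25.6
finger_force: 45.0
```

```bash
python3 - <<'E'
from plan import *
p,r=now()
P=np.pi/2-.011
plan(np.array(p),r,[((410,305,205),down(.316),4),((440,-70,205),down(P),10),((450,-78,p[2]+76.5),down(P),3)])
E
```

```text
t 4.65 [410.9 305.2  64.5] [3.142 0.    0.315] F [-1.1  0.8 -0.8] gap 25.6 q [0.567, 0.396, 1.772, 0.0, 0.974, 1.823]
leg n=4 -> [410.2 304.9 204.9] err [-0.17  0.09  0.07]
  x1 {'dx': -0.01, 'dz': -0.88}
  x1 {'dz': -0.88}
  x1 {'dx': -0.01, 'dz': -0.88}
  x1 {'dz': -0.87}
leg n=10 -> [440.2 -70.1 205. ] err [-0.18  0.14  0.04]
  x1 {'dx': -0.22, 'dy': 0.91, 'az': -0.71}
  x1 {'dx': -0.33, 'dy': 0.88, 'az': -0.71}
  x1 {'dx': -0.44, 'dy': 0.83, 'az': -0.71}
  x1 {'dx': -0.54, 'dy': 0.77, 'az': -0.71}
  x1 {'dx': -0.63, 'dy': 0.7, 'az': -0.71}
  x1 {'dx': -0.71, 'dy': 0.62, 'az': -0.72}
  x1 {'dx': -0.78, 'dy': 0.52, 'az': -0.71}
  x1 {'dx': -0.84, 'dy': 0.42, 'az': -0.72}
  x1 {'dx': -0.89, 'dy': 0.32, 'az': -0.71}
  x1 {'dx': -0.92, 'dy': 0.21, 'az': -0.72}
leg n=3 -> [450.1 -77.9 141. ] err [-0.09 -0.15  0.08]
  x1 {'dx': -0.06, 'dy': 0.08, 'dz': 0.53}
  x1 {'dx': -0.07, 'dy': 0.08, 'dz': 0.53}
  x1 {'dx': -0.06, 'dy': 0.09, 'dz': 0.54}
```

>>> jog_arm(commands=[{"dx": 0, "dy": 0, "dz": -0.88, "ax": 0, "ay": 0, "az": 0, "gripper": 1}, {"dx": 0, "dy": 0, "dz": -0.88, "ax": 0, "ay": 0, "az": 0, "gripper": 1}, {"dx": 0, "dy": 0, "dz": -0.88, "ax": 0, "ay": 0, "az": 0, "gripper": 1}, {"dx": 0, "dy": 0, "dz": -0.88, "ax": 0, "ay": 0, "az": 0, "gripper": 1}])

```text
clock: 5.15
eef_pos: [410.7, 304.9, 206.4]
eef_rot: [3.141, 0.001, 0.315]
wrist_force: [0.3, 0.0, -3.2]
finger_gap: 25.6
finger_force: 45.0
```

>>> jog_arm(commands=[{"dx": -0.22, "dy": 0.91, "dz": 0, "ax": 0, "ay": 0, "az": -0.71, "gripper": 1}, {"dx": -0.33, "dy": 0.88, "dz": 0, "ax": 0, "ay": 0, "az": -0.71, "gripper": 1}, {"dx": -0.44, "dy": 0.83, "dz": 0, "ax": 0, "ay": 0, "az": -0.71, "gripper": 1}, {"dx": -0.54, "dy": 0.77, "dz": 0, "ax": 0, "ay": 0, "az": -0.71, "gripper": 1}, {"dx": -0.63, "dy": 0.7, "dz": 0, "ax": 0, "ay": 0, "az": -0.71, "gripper": 1}, {"dx": -0.71, "dy": 0.62, "dz": 0, "ax": 0, "ay": 0, "az": -0.72, "gripper": 1}, {"dx": -0.78, "dy": 0.52, "dz": 0, "ax": 0, "ay": 0, "az": -0.71, "gripper": 1}, {"dx": -0.84, "dy": 0.42, "dz": 0, "ax": 0, "ay": 0, "az": -0.72, "gripper": 1}, {"dx": -0.89, "dy": 0.32, "dz": 0, "ax": 0, "ay": 0, "az": -0.71, "gripper": 1}, {"dx": -0.92, "dy": 0.21, "dz": 0, "ax": 0, "ay": 0, "az": -0.72, "gripper": 1}])

```text
clock: 6.4
eef_pos: [440.7, -71.1, 205.3]
eef_rot: [-3.141, -0.0, 1.564]
wrist_force: [0.6, 0.8, -3.3]
finger_gap: 26.0
finger_force: 45.0
```

```bash
python3 - <<'E'
from plan import *
p,r=now()
P=np.pi/2-.011
plan(np.array(p),r,[((450,-78,160),down(P),3),((450,-78,141),down(P),1)])
E
```

```text
t 6.4 [440.7 -71.1 205.3] [-3.141 -0.     1.564] F [ 0.6  0.8 -3.3] gap 26.0 q [-0.242, 0.075, 1.808, -0.0, 1.259, -0.235]
leg n=3 -> [449.9 -78.  160.1] err [ 0.15  0.   -0.08]
  x2 {'dx': -0.06, 'dy': 0.08, 'dz': 0.38, 'az': 0.01}
  x1 {'dx': -0.05, 'dy': 0.07, 'dz': 0.37}
leg n=1 -> [449.8 -78.  140.9] err [0.15 0.   0.12]
  x1 {'dz': 0.48}
```

>>> jog_arm(commands=[{"dx": -0.17, "dy": 0.23, "dz": 0.4, "ax": 0, "ay": 0, "az": 0, "gripper": 1}, {"dx": 0, "dy": 0, "dz": 0.6, "ax": 0, "ay": 0, "az": 0, "gripper": 1}, {"dx": 0, "dy": 0, "dz": 0.5, "ax": 0, "ay": 0, "az": 0, "gripper": 1}, {"dx": 0, "dy": 0, "dz": 0.1, "ax": 0, "ay": 0, "az": 0, "gripper": 1}, {"dx": 0, "dy": 0, "dz": 0, "ax": 0, "ay": 0, "az": 0, "gripper": 1}, {"dx": 0, "dy": 0, "dz": 0, "ax": 0, "ay": 0, "az": 0, "gripper": 1}])

```text
clock: 7.15
eef_pos: [450.5, -76.8, 142.3]
eef_rot: [3.14, 0.0, 1.56]
wrist_force: [0.4, -0.9, -3.1]
finger_gap: 26.1
finger_force: 45.0
```

>>> jog_arm(commands=[{"dx": 0, "dy": 0.2, "dz": 0.04, "ax": 0, "ay": 0, "az": 0, "gripper": 1}, {"dx": 0, "dy": 0.5, "dz": 0, "ax": 0, "ay": 0, "az": 0, "gripper": 1}, {"dx": 0, "dy": 0.5, "dz": 0, "ax": 0, "ay": 0, "az": 0, "gripper": 1}, {"dx": 0, "dy": 0.5, "dz": 0, "ax": 0, "ay": 0, "az": 0, "gripper": 1}, {"dx": 0, "dy": 0.5, "dz": 0, "ax": 0, "ay": 0, "az": 0, "gripper": 1}, {"dx": 0, "dy": 0.5, "dz": 0, "ax": 0, "ay": 0, "az": 0, "gripper": 1}, {"dx": 0, "dy": 0.5, "dz": 0, "ax": 0, "ay": 0, "az": 0, "gripper": 1}, {"dx": 0, "dy": 0.5, "dz": 0, "ax": 0, "ay": 0, "az": 0, "gripper": 1}])

```text
clock: 8.15
eef_pos: [599.2, -78.3, 139.8]
eef_rot: [3.141, 0.0, 1.56]
wrist_force: [-0.2, -0.6, -2.6]
finger_gap: 25.6
finger_force: 45.0
```

```bash
python3 - <<'E'
from plan import *
from cell import cams
now(); c=cams.camera("side"); cv2.imwrite("pics/d2.png",cv2.resize(c["image"][160:310,170:400,::-1],None,fx=3.4,fy=3.4,interpolation=cv2.INTER_CUBIC))
E
```

```text
t 8.15 [599.2 -78.3 139.8] [3.141 0.    1.56 ] F [-0.2 -0.6 -2.6] gap 25.6 q [-0.191, 0.485, 1.441, 0.0, 1.215, -0.18]
```

View pics/d2.png

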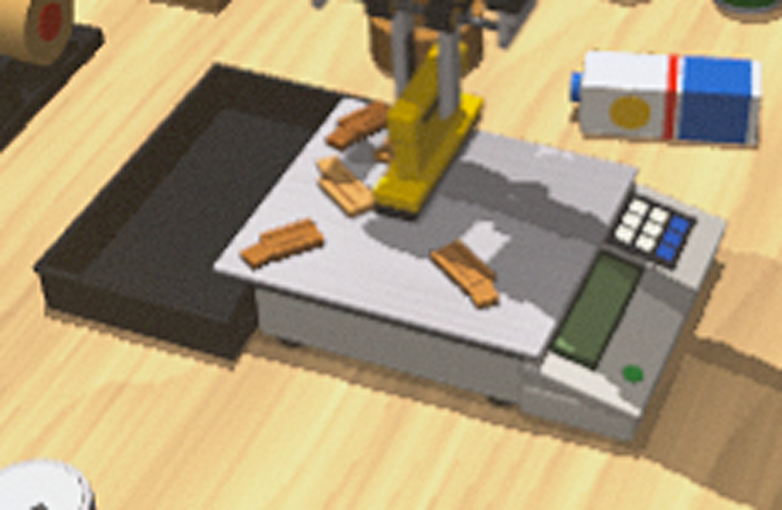

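The sweep works. Chips 0, 2 and 3 ride ahead of the blade at about (385,155), (345,187) and (357,125) in the crop, and two chips remain for the second lane. I continue past the edge.

>>> jog_arm(commands=[{"dx": 0, "dy": 0.5, "dz": 0, "ax": 0, "ay": 0, "az": 0, "gripper": 1}, {"dx": 0, "dy": 0.5, "dz": 0, "ax": 0, "ay": 0, "az": 0, "gripper": 1}, {"dx": 0, "dy": 0.5, "dz": 0, "ax": 0, "ay": 0, "az": 0, "gripper": 1}, {"dx": 0, "dy": 0.5, "dz": 0, "ax": 0, "ay": 0, "az": 0, "gripper": 1}, {"dx": 0, "dy": 0.5, "dz": 0, "ax": 0, "ay": 0, "az": 0, "gripper": 1}, {"dx": 0, "dy": 0.5, "dz": 0, "ax": 0, "ay": 0, "az": 0, "gripper": 1}, {"dx": 0, "dy": 0.12, "dz": 0, "ax": 0, "ay": 0, "az": 0, "gripper": 1}, {"dx": 0, "dy": 0, "dz": 0, "ax": 0, "ay": 0, "az": 0, "gripper": 1}, {"dx": 0, "dy": 0, "dz": 0, "ax": 0, "ay": 0, "az": 0, "gripper": 1}])

```text
clock: 9.32
eef_pos: [722.4, -79.8, 139.9]
eef_rot: [-3.141, -0.0, 1.56]
wrist_force: [-1.2, -0.1, -3.6]
finger_gap: 26.1
finger_force: 45.0
```

```bash
python3 - <<'E'
from plan import *
from cell import cams
now()
c=cams.camera("side"); cv2.imwrite("pics/d3.png",cv2.resize(c["image"][160:310,170:400,::-1],None,fx=3.4,fy=3.4,interpolation=cv2.INTER_CUBIC))
E
```

```text
t 9.32 [722.4 -79.8 139.9] [-3.141 -0.     1.56 ] F [-1.2 -0.1 -3.6] gap 26.1 q [-0.16, 0.766, 0.994, -0.0, 1.382, -0.149]
```

View pics/d3.png

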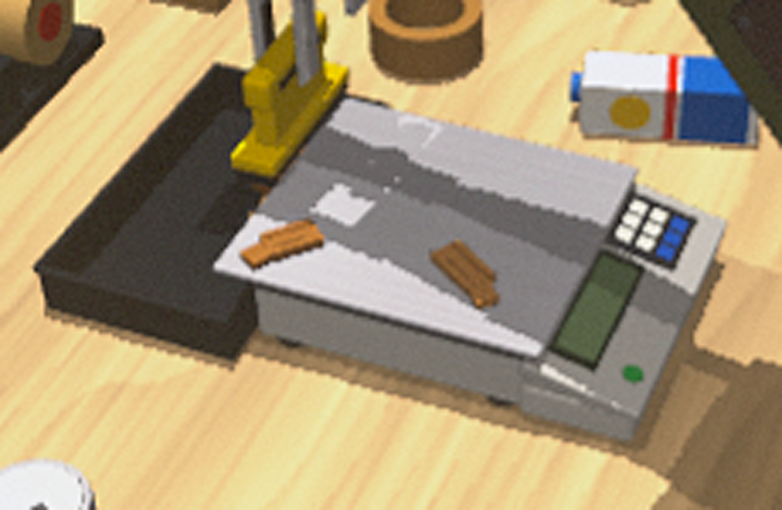

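>>> jog_arm(commands=[{"dx": 0, "dy": 0, "dz": -0.7, "ax": 0, "ay": 0, "az": 0, "gripper": 1}, {"dx": 0, "dy": 0, "dz": -0.8, "ax": 0, "ay": 0, "az": 0, "gripper": 1}, {"dx": 0.44, "dy": -0.97, "dz": 0, "ax": 0, "ay": 0, "az": 0, "gripper": 1}, {"dx": 0.44, "dy": -0.97, "dz": 0, "ax": 0, "ay": 0, "az": 0, "gripper": 1}, {"dx": 0.44, "dy": -0.97, "dz": 0, "ax": 0, "ay": 0, "az": 0, "gripper": 1}, {"dx": 0.44, "dy": -0.97, "dz": 0, "ax": 0, "ay": 0, "az": 0, "gripper": 1}, {"dx": 0.44, "dy": -0.97, "dz": 0, "ax": 0, "ay": 0, "az": 0, "gripper": 1}, {"dx": 0.44, "dy": -0.97, "dz": 0, "ax": 0, "ay": 0, "az": 0, "gripper": 1}, {"dx": 0.44, "dy": -0.97, "dz": 0, "ax": 0, "ay": 0, "az": 0, "gripper": 1}, {"dx": 0, "dy": 0, "dz": 0, "ax": 0, "ay": 0, "az": 0, "gripper": 1}])

```text
clock: 10.62
eef_pos: [450.9, 47.2, 200.6]
eef_rot: [3.14, -0.0, 1.561]
wrist_force: [0.6, 0.1, -2.9]
finger_gap: 25.5
finger_force: 45.0
```

>>> jog_arm(commands=[{"dx": -0.1, "dy": 0, "dz": 0.6, "ax": 0, "ay": 0, "az": 0, "gripper": 1}, {"dx": 0, "dy": 0, "dz": 0.6, "ax": 0, "ay": 0, "az": 0, "gripper": 1}, {"dx": 0, "dy": 0, "dz": 0.3, "ax": 0, "ay": 0, "az": 0, "gripper": 1}, {"dx": 0, "dy": 0.1, "dz": 0, "ax": 0, "ay": 0, "az": 0, "gripper": 1}])

```text
clock: 11.12
eef_pos: [456.9, 42.2, 139.9]
eef_rot: [3.142, 0.0, 1.56]
wrist_force: [0.7, 0.1, -2.4]
finger_gap: 25.8
finger_force: 45.0
```

>>> jog_arm(commands=[{"dx": 0, "dy": 0.5, "dz": 0, "ax": 0, "ay": 0, "az": 0, "gripper": 1}, {"dx": 0, "dy": 0.5, "dz": 0, "ax": 0, "ay": 0, "az": 0, "gripper": 1}, {"dx": 0, "dy": 0.5, "dz": 0, "ax": 0, "ay": 0, "az": 0, "gripper": 1}, {"dx": 0, "dy": 0.5, "dz": 0, "ax": 0, "ay": 0, "az": 0, "gripper": 1}, {"dx": 0, "dy": 0.5, "dz": 0, "ax": 0, "ay": 0, "az": 0, "gripper": 1}, {"dx": 0, "dy": 0.5, "dz": 0, "ax": 0, "ay": 0, "az": 0, "gripper": 1}, {"dx": 0, "dy": 0.5, "dz": 0, "ax": 0, "ay": 0, "az": 0, "gripper": 1}, {"dx": 0, "dy": 0.5, "dz": 0, "ax": 0, "ay": 0, "az": 0, "gripper": 1}, {"dx": 0, "dy": 0.5, "dz": 0, "ax": 0, "ay": 0, "az": 0, "gripper": 1}, {"dx": 0, "dy": 0.5, "dz": 0, "ax": 0, "ay": 0, "az": 0, "gripper": 1}])

```text
clock: 12.38
eef_pos: [657.7, 40.0, 140.1]
eef_rot: [3.141, 0.0, 1.56]
wrist_force: [0.4, -0.3, -3.2]
finger_gap: 25.9
finger_force: 45.0
```

>>> jog_arm(commands=[{"dx": 0, "dy": 0.5, "dz": 0, "ax": 0, "ay": 0, "az": 0, "gripper": 1}, {"dx": 0, "dy": 0.5, "dz": 0, "ax": 0, "ay": 0, "az": 0, "gripper": 1}, {"dx": 0, "dy": 0.5, "dz": 0, "ax": 0, "ay": 0, "az": 0, "gripper": 1}, {"dx": 0, "dy": 0.25, "dz": 0, "ax": 0, "ay": 0, "az": 0, "gripper": 1}, {"dx": 0, "dy": 0, "dz": 0, "ax": 0, "ay": 0, "az": 0, "gripper": 1}, {"dx": 0, "dy": 0, "dz": 0, "ax": 0, "ay": 0, "az": 0, "gripper": 1}, {"dx": 0, "dy": 0, "dz": -0.7, "ax": 0, "ay": 0, "az": 0, "gripper": 1}, {"dx": 0, "dy": 0, "dz": -0.8, "ax": 0, "ay": 0, "az": 0, "gripper": 1}])

```text
clock: 13.38
eef_pos: [726.1, 39.4, 200.5]
eef_rot: [-3.141, 0.0, 1.56]
wrist_force: [0.2, 0.5, -2.5]
finger_gap: 25.9
finger_force: 45.0
```

```bash
python3 - <<'E'
from plan import *
from cell import cams
p,r=now()
c=cams.camera("side"); a=c["image"][160:310,170:400,::-1]
c=cams.camera("scene"); b=c["image"][190:410,155:375,::-1]
cv2.imwrite("pics/d4.png",np.hstack([cv2.resize(a,(460,300)),cv2.resize(b,(330,300))]))
P=.316
plan(p,r,[((580,260,200),down(np.pi/2),7),((440,300,200),down(P),8),((440,300,67),down(P),4)])
E
```

```text
t 13.38 [726.1  39.4 200.5] [-3.141  0.     1.56 ] F [ 0.2  0.5 -2.5] gap 25.9 q [0.004, 0.731, 0.914, 0.0, 1.498, 0.015]
leg n=7 -> [580.1 259.8 199.8] err [-0.14  0.17  0.18]
  x2 {'dx': 0.78, 'dy': -0.53, 'az': -0.01}
  x1 {'dx': 0.79, 'dy': -0.53, 'az': -0.01}
  x1 {'dx': 0.78, 'dy': -0.53, 'az': -0.01}
  x1 {'dx': 0.79, 'dy': -0.52, 'dz': 0.01, 'az': -0.01}
  x1 {'dx': 0.79, 'dy': -0.52, 'az': -0.01}
  x1 {'dx': 0.78, 'dy': -0.52, 'dz': 0.01}
leg n=8 -> [440.  299.9 199.9] err [-0.01  0.12  0.07]
  x1 {'dx': 0.13, 'dy': -0.44, 'az': 0.9}
  x1 {'dx': 0.05, 'dy': -0.45, 'az': 0.9}
  x1 {'dx': -0.02, 'dy': -0.46, 'az': 0.9}
  x1 {'dx': -0.09, 'dy': -0.45, 'az': 0.9}
  x1 {'dx': -0.15, 'dy': -0.43, 'az': 0.9}
  x1 {'dx': -0.22, 'dy': -0.4, 'az': 0.9}
  x1 {'dx': -0.28, 'dy': -0.35, 'az': 0.89}
  x1 {'dx': -0.33, 'dy': -0.31, 'az': 0.9}
leg n=4 -> [439.9 299.9  67.1] err [ 0.11  0.12 -0.13]
  x4 {'dz': 0.83}
```

View pics/d4.png

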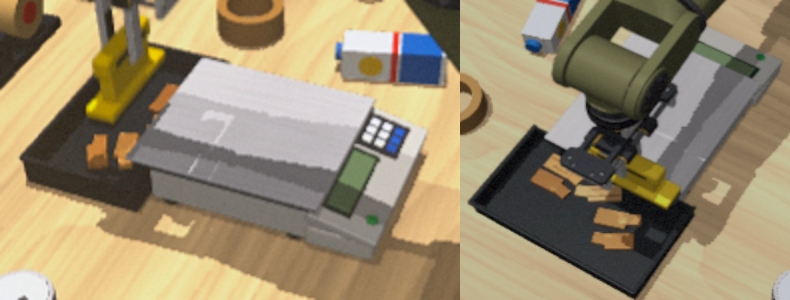

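All five chips lie in the tray: two at right (615,230), three at left (575,180) in the scene half, and the plate is bare. Next I put the scraper down beside the scale.

>>> jog_arm(commands=[{"dx": 0.84, "dy": -0.86, "dz": 0, "ax": 0, "ay": 0, "az": 0, "gripper": 1}, {"dx": 0.84, "dy": -0.86, "dz": 0, "ax": 0, "ay": 0, "az": 0, "gripper": 1}, {"dx": 0.84, "dy": -0.86, "dz": 0, "ax": 0, "ay": 0, "az": 0, "gripper": 1}, {"dx": 0.84, "dy": -0.86, "dz": 0, "ax": 0, "ay": 0, "az": 0, "gripper": 1}, {"dx": 0.84, "dy": -0.86, "dz": 0, "ax": 0, "ay": 0, "az": 0, "gripper": 1}, {"dx": 0.84, "dy": -0.86, "dz": 0, "ax": 0, "ay": 0, "az": 0, "gripper": 1}, {"dx": 0, "dy": 0, "dz": 0.9, "ax": 0, "ay": 0, "az": 0, "gripper": 1}, {"dx": 0, "dy": 0, "dz": 0.9, "ax": 0, "ay": 0, "az": 0, "gripper": 1}, {"dx": 0, "dy": 0, "dz": 0.9, "ax": 0, "ay": 0, "az": 0, "gripper": 1}, {"dx": 0, "dy": 0, "dz": 0.4, "ax": 0, "ay": 0, "az": 0, "gripper": 1}])

```text
clock: 14.72
eef_pos: [521.0, 242.7, 73.2]
eef_rot: [-3.138, 0.001, 1.56]
wrist_force: [-0.2, -0.4, -2.2]
finger_gap: 25.7
finger_force: 45.0
```

>>> jog_arm(commands=[{"dx": 0, "dy": 0, "dz": 0.1, "ax": 0, "ay": 0, "az": 0, "gripper": 1}, {"dx": 0, "dy": 0, "dz": 0, "ax": 0, "ay": 0, "az": 0, "gripper": 1}])

```text
clock: 14.98
eef_pos: [522.8, 243.4, 72.7]
eef_rot: [3.14, -0.0, 1.56]
wrist_force: [-0.1, -0.0, -1.8]
finger_gap: 25.7
finger_force: 45.0
```

>>> jog_arm(commands=[{"dx": 0, "dy": 0, "dz": 0.13, "ax": 0, "ay": 0, "az": 0, "gripper": 1}, {"dx": 0, "dy": 0, "dz": 0.04, "ax": 0, "ay": 0, "az": 0, "gripper": 1}, {"dx": 0, "dy": 0, "dz": 0, "ax": 0, "ay": 0, "az": 0, "gripper": 1}])

```text
clock: 15.35
eef_pos: [522.4, 243.3, 65.2]
eef_rot: [3.141, -0.0, 1.56]
wrist_force: [0.5, 0.7, -3.1]
finger_gap: 25.8
finger_force: 45.0
```

>>> jog_arm(commands=[{"dx": 0, "dy": 0, "dz": 0.02, "ax": 0, "ay": 0, "az": 0, "gripper": 1}, {"dx": 0, "dy": 0, "dz": 0.02, "ax": 0, "ay": 0, "az": 0, "gripper": 1}, {"dx": 0, "dy": 0, "dz": 0, "ax": 0, "ay": 0, "az": 0, "gripper": 1}])

```text
clock: 15.72
eef_pos: [522.5, 243.3, 63.8]
eef_rot: [3.141, -0.0, 1.56]
wrist_force: [-0.8, -0.5, 2.4]
finger_gap: 25.9
finger_force: 45.0
```

>>> jog_arm(commands=[{"dx": 0, "dy": 0, "dz": 0, "ax": 0, "ay": 0, "az": 0, "gripper": 0}, {"dx": 0, "dy": 0, "dz": 0, "ax": 0, "ay": 0, "az": 0, "gripper": 0}, {"dx": 0, "dy": 0, "dz": 0, "ax": 0, "ay": 0, "az": 0, "gripper": 0}, {"dx": 0, "dy": 0, "dz": 0, "ax": 0, "ay": 0, "az": 0, "gripper": 0}, {"dx": 0, "dy": 0, "dz": -0.8, "ax": 0, "ay": 0, "az": 0, "gripper": 0}, {"dx": 0, "dy": 0, "dz": -1, "ax": 0, "ay": 0, "az": 0, "gripper": 0}, {"dx": 0, "dy": 0, "dz": -1, "ax": 0, "ay": 0, "az": 0, "gripper": 0}, {"dx": 0, "dy": 0, "dz": -1, "ax": 0, "ay": 0, "az": 0, "gripper": 0}])

```text
clock: 16.73
eef_pos: [522.3, 243.2, 216.8]
eef_rot: [3.142, -0.0, 1.56]
wrist_force: [1.1, 0.1, -0.1]
finger_gap: 93.9
finger_force: 0.0
```

```bash
cat > kin.py <<'E'
from plan import *
from scipy.optimize import least_squares
# logged (q, p)
L=[([-1.263,.3,1.522,0,1.321,-.067],[201.3,-511.6,213]),([.52,.15,1.705,0,1.287,1.773],[399.4,271.1,213]),([.567,.396,1.772,0,.974,1.823],[410.9,305.2,64.5]),
([-.242,.075,1.808,0,1.259,-.235],[440.7,-71.1,205.3]),([-.191,.485,1.441,0,1.215,-.18],[599.2,-78.3,139.8]),([-.16,.766,.994,0,1.382,-.149],[722.4,-79.8,139.9]),([.004,.731,.914,0,1.498,.015],[726.1,39.4,200.5])]
def rz(P,q):
    q2,q3,q5=q[1],q[2],q[4]; a1,h,a2,b,a3,t=P; s=q2+q3
    # upper arm, forearm with offset b perpendicular
    r=a1+a2*np.sin(q2)+a3*np.sin(s)+b*np.cos(s)+t*np.sin(s+q5)
    z=h+a2*np.cos(q2)+a3*np.cos(s)-b*np.sin(s)+t*np.cos(s+q5)
    return np.array([r,z])
def res(P): return np.concatenate([rz(P,q)-[np.hypot(*p[:2]),p[2]] for q,p in L]+[[(P[0])*.01,(P[3])*.01]])
E
python3 - <<'E'
from kin import *
now()
s=least_squares(res,[0,300,400,0,350,200],x_scale=100); print(s.x.round(1),s.fun.round(1))
E
```

```text
t 16.73 [522.3 243.2 216.8] [ 3.142 -0.     1.56 ] F [ 1.1  0.1 -0.1] gap 93.9 q [0.372, 0.356, 1.439, 0.0, 1.346, 0.383]
[  1.6  48.8 423.6  40.6 447.2  90. ] [-0.1 -0.1  0.   0.2  0.  -0.  -0.  -0.2 -0.   0.1 -0.   0.1  0.1 -0.1
  0.   0.4]
```

```bash
python3 - <<'E'
from plan import *
p,r=now()
plan(p,r,[((490,-30,217),down(.9),8),((470,-300,217),down(.245),8)])
E
```

```text
t 16.73 [522.3 243.2 216.8] [ 3.142 -0.     1.56 ] F [ 1.1  0.1 -0.1] gap 93.9 q [0.372, 0.356, 1.439, 0.0, 1.346, 0.383]
leg n=8 -> [489.9 -30.2 216.8] err [0.12 0.15 0.2 ]
  x1 {'dx': -0.85, 'dy': -0.09, 'az': 0.47}
  x1 {'dx': -0.86, 'dy': -0.02, 'az': 0.47}
  x1 {'dx': -0.86, 'dy': 0.05, 'az': 0.47}
  x1 {'dx': -0.85, 'dy': 0.12, 'az': 0.47}
  x1 {'dx': -0.84, 'dy': 0.19, 'az': 0.48}
  x1 {'dx': -0.82, 'dy': 0.26, 'az': 0.47}
  x1 {'dx': -0.8, 'dy': 0.32, 'az': 0.48}
  x1 {'dx': -0.77, 'dy': 0.39, 'az': 0.47}
leg n=8 -> [ 470.1 -299.9  217.2] err [-0.1  -0.06 -0.19]
  x1 {'dx': -0.7, 'dy': 0.48, 'az': 0.47}
  x1 {'dx': -0.66, 'dy': 0.53, 'az': 0.47}
  x1 {'dx': -0.61, 'dy': 0.58, 'az': 0.47}
  x1 {'dx': -0.56, 'dy': 0.63, 'az': 0.47}
  x1 {'dx': -0.51, 'dy': 0.68, 'az': 0.47}
  x1 {'dx': -0.45, 'dy': 0.71, 'az': 0.47}
  x1 {'dx': -0.39, 'dy': 0.75, 'az': 0.47}
  x1 {'dx': -0.33, 'dy': 0.78, 'dz': -0.01, 'az': 0.46}
```

Scraper is standing on the bench. Moving over to the carton, then tilting to learn the wrist geometry.

>>> jog_arm(commands=[{"dx": -0.85, "dy": -0.09, "dz": 0, "ax": 0, "ay": 0, "az": 0.47, "gripper": 0}, {"dx": -0.86, "dy": -0.02, "dz": 0, "ax": 0, "ay": 0, "az": 0.47, "gripper": 0}, {"dx": -0.86, "dy": 0.05, "dz": 0, "ax": 0, "ay": 0, "az": 0.47, "gripper": 0}, {"dx": -0.85, "dy": 0.12, "dz": 0, "ax": 0, "ay": 0, "az": 0.47, "gripper": 0}, {"dx": -0.84, "dy": 0.19, "dz": 0, "ax": 0, "ay": 0, "az": 0.48, "gripper": 0}, {"dx": -0.82, "dy": 0.26, "dz": 0, "ax": 0, "ay": 0, "az": 0.47, "gripper": 0}, {"dx": -0.8, "dy": 0.32, "dz": 0, "ax": 0, "ay": 0, "az": 0.48, "gripper": 0}, {"dx": -0.77, "dy": 0.39, "dz": 0, "ax": 0, "ay": 0, "az": 0.47, "gripper": 0}, {"dx": -0.7, "dy": 0.48, "dz": 0, "ax": 0, "ay": 0, "az": 0.47, "gripper": 0}, {"dx": -0.66, "dy": 0.53, "dz": 0, "ax": 0, "ay": 0, "az": 0.47, "gripper": 0}])

```text
clock: 17.98
eef_pos: [484.9, -98.8, 215.6]
eef_rot: [3.141, -0.0, 0.733]
wrist_force: [0.4, 0.4, 0.8]
finger_gap: 94.2
finger_force: 0.0
```

>>> jog_arm(commands=[{"dx": -0.61, "dy": 0.58, "dz": 0, "ax": 0, "ay": 0, "az": 0.47, "gripper": 0}, {"dx": -0.56, "dy": 0.63, "dz": 0, "ax": 0, "ay": 0, "az": 0.47, "gripper": 0}, {"dx": -0.51, "dy": 0.68, "dz": 0, "ax": 0, "ay": 0, "az": 0.47, "gripper": 0}, {"dx": -0.45, "dy": 0.71, "dz": 0, "ax": 0, "ay": 0, "az": 0.47, "gripper": 0}, {"dx": -0.39, "dy": 0.75, "dz": 0, "ax": 0, "ay": 0, "az": 0.47, "gripper": 0}, {"dx": -0.33, "dy": 0.78, "dz": 0, "ax": 0, "ay": 0, "az": 0.46, "gripper": 0}, {"dx": 0, "dy": 0, "dz": 0, "ax": 0, "ay": -1, "az": 0, "gripper": 0}, {"dx": 0, "dy": 0, "dz": 0, "ax": 0, "ay": -1, "az": 0, "gripper": 0}, {"dx": 0, "dy": 0, "dz": 0, "ax": 0, "ay": 0, "az": 0, "gripper": 0}, {"dx": 0, "dy": 0, "dz": 0, "ax": 0, "ay": 0, "az": 0, "gripper": 0}])

```text
clock: 19.23
eef_pos: [470.3, -299.9, 215.4]
eef_rot: [-3.141, 0.347, 0.246]
wrist_force: [-0.2, -0.4, 0.4]
finger_gap: 94.3
finger_force: 0.0
```

```bash
python3 - <<'E'
from kin import *
from cell import cams
p,r=now(); q=manip.read_state()["joints"]
s=least_squares(res,[0,300,400,0,350,200],x_scale=100); a1,h,a2,b,a3,t=s.x; d=h-t
def fk(q,t,sg=1):
    wr=rz([a1,d+t,a2,b,a3,0],q); Rm=R.from_euler("ZYZYZ",[q[0],q[1]+q[2],sg*q[3],q[4],q[5]+np.pi/2])
    Rz=R.from_euler("z",q[0]); w=Rz.apply([wr[0],0,wr[1]]); return w+t*Rm.as_matrix()[:,2],Rm
for sg in(1,-1): print(sg,np.degrees((fk(q,0,sg)[1].inv()*r).magnitude()))
sg=min((1,-1),key=lambda g:(fk(q,0,g)[1].inv()*r).magnitude())
t=least_squares(lambda t:fk(q,t[0],sg)[0]-p,[200]).x[0]; print("t",t,fk(q,t,sg)[0]-p)
np.save("kin.npy",[a1,d+t,a2,b,a3,t,sg])
lo=np.array([-3.03,-.79,.23,-1.04,0,-2.55]);hi=np.array([3.03,2.21,2.52,4.18,3.07,2.55])
def ik(P,Rt,q0):
    f=lambda q:np.r_[(fk(q,t,sg)[0]-P)/100,(fk(q,t,sg)[1].inv()*Rt).as_rotvec()]
    o=least_squares(f,np.clip(q0,lo+1e-3,hi-1e-3),bounds=(lo,hi)); return o.x,np.linalg.norm(o.fun)
u=np.array([np.cos(.245),np.sin(.245),0]); g=np.array([374.3,-324,27.5])+88*u
def tool(psi,th): return down(psi)*R.from_rotvec([0,th,0])
for deg in(-50,-40,-30,-20):
    Rt=tool(.245,np.radians(deg)); P=g+11*Rt.as_matrix()[:,2]
    x,e=ik(P,Rt,q); print(deg,"pick",x.round(2),round(e,4))
    for psi in (.245,-.03,-.3,-.6):
        Rf=tool(psi,np.radians(deg+90)); G=np.array([570.5,-16,75+88]); Pf=G+11*Rf.as_matrix()[:,2]
        best=min((ik(Pf,Rf,q0) for q0 in ([0,.5,1.3,0,.4,0],[0,.8,1.4,0,.1,0],[0,.5,1.3,3.1,.4,0],[0,.5,1.3,1,.4,0])),key=lambda v:v[1])
        print("   place",psi,best[0].round(2),round(best[1],4))
c=cams.camera("wrist"); cv2.imwrite("pics/w5.png",c["image"][:,:,::-1])
E
```

```text
t 19.23 [ 470.3 -299.9  215.4] [-3.141  0.347  0.246] F [-0.2 -0.4  0.4] gap 94.3 q [-0.522, 0.473, 1.315, -0.238, 1.607, 0.825]Traceback (most recent call last):
  File "<stdin>", line 8, in <module>
  File "<stdin>", line 6, in fk
  File "scipy/spatial/transform/_rotation.pyx", line 1413, in scipy.spatial.transform._rotation.Rotation.from_euler
ValueError: Expected axis specification to be a non-empty string of upto 3 characters, got ZYZYZ
```

```bash
cat > ikm.py <<'E'
from kin import *
s=least_squares(res,[0,300,400,0,350,200],x_scale=100); a1,h,a2,b,a3,t0=s.x; d=h-t0
def fk(q,t,sg=1):
    wr=rz([a1,d+t,a2,b,a3,0],q); Rm=R.from_euler("ZY",[q[0],q[1]+q[2]])*R.from_euler("ZYZ",[sg*q[3],q[4],q[5]+np.pi/2])
    w=R.from_euler("z",q[0]).apply([wr[0],0,wr[1]]); return w+t*Rm.as_matrix()[:,2],Rm
def cal(q,p,r):
    sg=min((1,-1),key=lambda g:(fk(q,0,g)[1].inv()*r).magnitude())
    t=least_squares(lambda t:fk(q,t[0],sg)[0]-p,[200]).x[0]; print("sg",sg,np.degrees((fk(q,0,sg)[1].inv()*r).magnitude()),"t",t,fk(q,t,sg)[0]-p); return t,sg
lo=np.array([-3.03,-.79,.23,-1.04,0,-2.55]);hi=np.array([3.03,2.21,2.52,4.18,3.07,2.55])
def ik(P,Rt,q0,t,sg):
    f=lambda q:np.r_[(fk(q,t,sg)[0]-P)/100,(fk(q,t,sg)[1].inv()*Rt).as_rotvec()]
    o=least_squares(f,np.clip(q0,lo+1e-3,hi-1e-3),bounds=(lo,hi)); return o.x,np.linalg.norm(o.fun)
def tool(psi,deg): return down(psi)*R.from_rotvec([0,np.radians(deg),0])
E
python3 - <<'E'
from ikm import *
from cell import cams
p,r=now(); q=manip.read_state()["joints"]
k=cal(q,p,r)
u=np.array([np.cos(.245),np.sin(.245),0]); g=np.array([374.3,-324,27.5])+88*u
for deg in(-50,-40,-30,-20):
    Rt=tool(.245,deg); P=g+11*Rt.as_matrix()[:,2]
    x,e=ik(P,Rt,q,*k); print(deg,"pick",x.round(2),round(e,4))
    for psi in (.245,-.03,-.3,-.6):
        Rf=tool(psi,deg+90); G=np.array([570.5,-16,75+88]); Pf=G+11*Rf.as_matrix()[:,2]
        best=min((ik(Pf,Rf,q0,*k) for q0 in ([0,.5,1.3,0,.4,0],[0,.8,1.4,0,.1,0],[0,.5,1.3,3.1,.4,0],[0,.5,1.3,1,.4,0])),key=lambda v:v[1])
        print("   place",psi,best[0].round(2),round(best[1],4))
c=cams.camera("wrist"); cv2.imwrite("pics/w5.png",c["image"][:,:,::-1])
E
```

```text
t 19.23 [ 470.3 -299.9  215.4] [-3.141  0.347  0.246] F [-0.2 -0.4  0.4] gap 94.3 q [-0.522, 0.473, 1.315, -0.238, 1.607, 0.825]
sg 1 2.252157690270553e-14 t 192.31282538302167 [  5.86258793 -26.45763019  -4.21739221]
-50 pick [-0.42  0.83  1.37 -0.5   1.68  1.04] 0.0
   place 0.245 [-0.1   0.22  1.88  0.55  0.43  0.8 ] 0.0
   place -0.03 [-0.03  0.21  1.9  -0.    0.34  1.58] 0.0
   place -0.3 [ 0.04  0.22  1.88 -0.55  0.42  2.34] 0.0
   place -0.6 [ 0.07  0.25  1.81 -0.56  0.62  2.55] 0.1196
-40 pick [-0.45  0.76  1.43 -0.42  1.53  1.02] 0.0
   place 0.245 [-0.11  0.21  1.95  1.13  0.3   0.22] 0.0
   place -0.03 [-0.03  0.2   1.97 -0.02  0.1   1.59] 0.0
   place -0.3 [ 0.03  0.21  1.93 -0.78  0.29  2.55] 0.075
   place -0.6 [ 0.05  0.23  1.86 -0.62  0.51  2.55] 0.2483
-30 pick [-0.47  0.7   1.49 -0.34  1.38  0.99] 0.0
   place 0.245 [-0.13  0.23  2.02  1.91  0.34 -0.55] 0.0
   place -0.03 [-0.03  0.21  2.04  3.16  0.15 -1.58] 0.0
   place -0.3 [ 0.06  0.23  2.03  4.18  0.34 -2.41] 0.044
   place -0.6 [ 0.11  0.27  2.04  4.18  0.57 -2.24] 0.2269
-20 pick [-0.51  0.64  1.55 -0.25  1.22  0.94] 0.0
   place 0.245 [-0.14  0.26  2.06  2.35  0.52 -0.98] 0.0
   place -0.03 [-0.03  0.24  2.09  3.15  0.41 -1.58] 0.0
   place -0.3 [ 0.08  0.26  2.06  3.94  0.52 -2.16] 0.0
   place -0.6 [ 0.16  0.31  2.04  4.18  0.75 -2.23] 0.1231
```

View pics/w5.png

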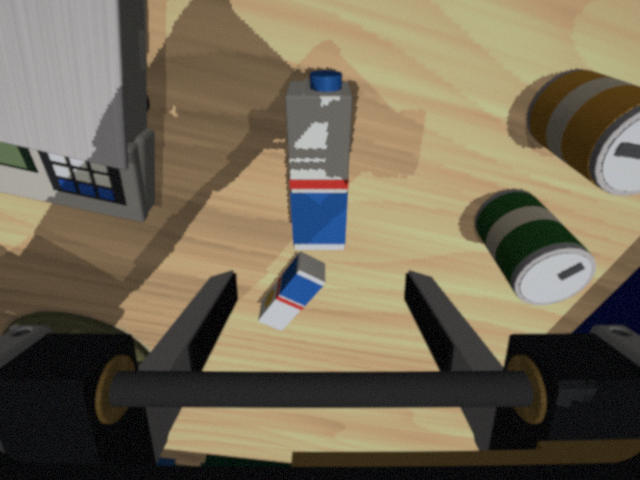

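Wrist view: the carton is centred between the fingers (axis column about 320, rows 80–250) and aligned. The model residual shows a lateral arm offset, so I refit.

```bash
cat >> kin.py <<'E'
L+=[([.372,.356,1.439,0,1.346,.383],[522.3,243.2,216.8]),([-.522,.473,1.315,-.238,1.607,.825],[470.3,-299.9,215.4])]
E
cat > ikm.py <<'E'
from kin import *
def fk(q,P):
    a1,e1,h,a2,b,a3,b4,e4,c5,t=P
    R1=R.from_euler("z",q[0]);R2=R.from_euler("y",q[1]);R3=R.from_euler("y",q[2]);R4=R.from_euler("z",q[3]);R5=R.from_euler("y",q[4])
    v=R5.apply([c5,0,t])+[b4,e4,0]; v=R4.apply(v)+[b,0,a3]; v=R3.apply(v)+[0,0,a2]; v=R2.apply(v)+[a1,e1,h]
    return R1.apply(v), R1*R2*R3*R4*R5*R.from_euler("z",q[5]+np.pi/2)
def cal():
    f=lambda P:np.concatenate([fk(q,P)[0]-p for q,p in L]+[np.array(P)[[0,1,4,6,7,8]]*.01])
    o=least_squares(f,[0,20,240,420,0,450,0,20,0,250],x_scale=100); print(o.x.round(1),np.abs(o.fun).max().round(2),o.fun[-9:].round(2)); return o.x
lo=np.array([-3.03,-.79,.23,-1.04,0,-2.55]);hi=np.array([3.03,2.21,2.52,4.18,3.07,2.55])
def ik(P,Rt,q0,K):
    f=lambda q:np.r_[(fk(q,K)[0]-P)/100,(fk(q,K)[1].inv()*Rt).as_rotvec()]
    o=least_squares(f,np.clip(q0,lo+1e-3,hi-1e-3),bounds=(lo,hi)); return o.x,np.linalg.norm(o.fun)
def tool(psi,deg): return down(psi)*R.from_rotvec([0,np.radians(deg),0])
E
cat > rp.py <<'E'
from ikm import *
p,r=now(); q=manip.read_state()["joints"]
k=cal()
u=np.array([np.cos(.245),np.sin(.245),0]); g=np.array([374.3,-324,29])+90*u
for deg in(-50,-45,-40):
    Rt=tool(.245,deg); P=g+11*Rt.as_matrix()[:,2]
    x,e=ik(P,Rt,q,k); print(deg,"pick",P.round(1),x.round(2),round(e,4))
    for psi in (.245,.1,-.07):
        Rf=tool(psi,deg+90); G=np.array([570.5,-16,75+90]); Pf=G+11*Rf.as_matrix()[:,2]
        best=min((ik(Pf,Rf,q0,k) for q0 in ([0,.5,1.3,0,.4,1.3],[0,.5,1.3,1,.4,0])),key=lambda v:v[1])
        print("   place",psi,best[0].round(2),round(best[1],4))
plan(p,r,[((464,-302,150),tool(.245,-45),3)])
E
python3 rp.py
```

```text
t 19.27 [ 470.1 -300.   215.8] [3.141 0.347 0.245] F [-0.5 -0.1  0.4] gap 94.2 q [-0.523, 0.472, 1.315, -0.239, 1.607, 0.825]
[  9.4  26.4 220.4 424.3  39.9 447.7   1.2  10.3   9.5 261.7] 0.4 [ 0.01 -0.02 -0.01  0.09  0.26  0.4   0.01  0.1   0.1 ]
-50 pick [ 453.4 -304.2   21.9] [-0.43  0.95  1.2  -0.5   1.72  1.02] 0.0
   place 0.245 [-0.23  0.15  2.02  0.76  0.44  0.49] 0.0
   place 0.1 [-0.18  0.13  2.03  0.54  0.35  0.84] 0.0
   place -0.07 [-0.1   0.13  2.02  0.07  0.3   1.48] 0.0
-45 pick [ 454.1 -304.1   21.2] [-0.44  0.9   1.25 -0.47  1.64  1.01] 0.0
   place 0.245 [-0.25  0.14  2.08  1.07  0.39  0.17] 0.0
   place 0.1 [-0.19  0.12  2.1   0.92  0.26  0.46] 0.0
   place -0.07 [-0.11  0.11  2.08  0.16  0.17  1.39] 0.0
-40 pick [ 454.8 -303.9   20.6] [-0.45  0.85  1.3  -0.43  1.56  1.  ] 0.0
   place 0.245 [-0.26  0.15  2.14  1.44  0.38 -0.2 ] 0.0
   place 0.1 [-0.19  0.13  2.16  1.56  0.22 -0.18] 0.0
   place -0.07 [-0.08  0.12  2.17  2.55  0.02 -0.98] 0.0096
leg n=3 -> [ 464.2 -301.9  150. ] err [-0.23 -0.06  0.  ]
  x1 {'dx': 0.14, 'dz': 0.53, 'ay': -0.84}
  x1 {'dx': 0.21, 'dy': 0.01, 'dz': 0.51, 'ay': -0.84}
  x1 {'dx': 0.29, 'dz': 0.47, 'ay': -0.83}
```

```bash
python3 - <<'E'
from ikm import *
p,r=now()
plan(p,r,[((453.4,-304.2,110),tool(.245,-50),4),((453.4,-304.2,21.9),tool(.245,-50),4)])
E
```

```text
t 19.27 [ 470.1 -300.   215.8] [3.141 0.347 0.245] F [-0.5 -0.1  0.4] gap 94.2 q [-0.523, 0.472, 1.315, -0.239, 1.607, 0.825]
leg n=4 -> [ 453.4 -304.2  109.9] err [-0.02  0.04  0.11]
  x1 {'dx': 0.12, 'dz': 0.66, 'ay': -0.75}
  x1 {'dx': 0.21, 'dz': 0.64, 'ay': -0.75}
  x1 {'dx': 0.29, 'dz': 0.6, 'ay': -0.76}
  x1 {'dx': 0.37, 'dz': 0.56, 'ay': -0.75}
leg n=4 -> [ 453.2 -304.3   21.9] err [ 0.21  0.13 -0.  ]
  x1 {'dx': 0.42, 'dz': 0.35}
  x1 {'dx': 0.42, 'dz': 0.36}
  x1 {'dx': 0.42, 'dz': 0.35}
  x1 {'dx': 0.42, 'dz': 0.36}
```

>>> jog_arm(commands=[{"dx": 0.12, "dy": 0, "dz": 0.66, "ax": 0, "ay": -0.75, "az": 0, "gripper": 0}, {"dx": 0.21, "dy": 0, "dz": 0.64, "ax": 0, "ay": -0.75, "az": 0, "gripper": 0}, {"dx": 0.29, "dy": 0, "dz": 0.6, "ax": 0, "ay": -0.75, "az": 0, "gripper": 0}, {"dx": 0.37, "dy": 0, "dz": 0.56, "ax": 0, "ay": -0.75, "az": 0, "gripper": 0}, {"dx": 0.42, "dy": 0, "dz": 0.35, "ax": 0, "ay": 0, "az": 0, "gripper": 0}, {"dx": 0, "dy": 0, "dz": 0, "ax": 0, "ay": 0, "az": 0, "gripper": 0}])

```text
clock: 20.02
eef_pos: [453.0, -304.3, 87.1]
eef_rot: [-3.14, 0.87, 0.246]
wrist_force: [-0.2, -0.7, -0.1]
finger_gap: 94.1
finger_force: 0.0
```

```bash
python3 - <<'E'
from ikm import *
p,r=now()
plan(p,r,[((453.4,-304.2,21.9),tool(.245,-50),4)])
E
```

```text
t 20.02 [ 453.  -304.3   87.1] [-3.14   0.87   0.246] F [-0.2 -0.7 -0.1] gap 94.1 q [-0.429, 0.85, 1.206, -0.511, 1.802, 0.967]
leg n=4 -> [ 453.4 -304.1   22.1] err [ 0.01 -0.12 -0.16]
  x2 {'dx': 0.31, 'dz': 0.26}
  x1 {'dx': 0.32, 'dz': 0.26, 'ay': -0.01}
  x1 {'dx': 0.31, 'dz': 0.26, 'ax': -0.01}
```

>>> jog_arm(commands=[{"dx": 0.31, "dy": 0, "dz": 0.26, "ax": 0, "ay": 0, "az": 0, "gripper": 0}, {"dx": 0.31, "dy": 0, "dz": 0.26, "ax": 0, "ay": 0, "az": 0, "gripper": 0}, {"dx": 0.31, "dy": 0, "dz": 0.26, "ax": 0, "ay": 0, "az": 0, "gripper": 0}, {"dx": 0.31, "dy": 0, "dz": 0.26, "ax": 0, "ay": 0, "az": 0, "gripper": 0}, {"dx": 0, "dy": 0, "dz": 0, "ax": 0, "ay": 0, "az": 0, "gripper": 1}, {"dx": 0, "dy": 0, "dz": 0, "ax": 0, "ay": 0, "az": 0, "gripper": 1}, {"dx": 0, "dy": 0, "dz": 0, "ax": 0, "ay": 0, "az": 0, "gripper": 1}, {"dx": 0, "dy": 0, "dz": 0, "ax": 0, "ay": 0, "az": 0, "gripper": 1}, {"dx": 0, "dy": 0, "dz": 0, "ax": 0, "ay": 0, "az": 0, "gripper": 1}, {"dx": 0, "dy": 0, "dz": 0, "ax": 0, "ay": 0, "az": 0, "gripper": 1}], squeeze=45)

```text
clock: 21.28
eef_pos: [453.6, -304.0, 23.4]
eef_rot: [3.142, 0.873, 0.245]
wrist_force: [-0.3, 2.7, 5.2]
finger_gap: 54.8
finger_force: 45.0
```

```bash
cat > place.py <<'E'
from ikm import *
p0=np.array([453.6,-304.0,23.4]); R0=tool(.245,-50)
bc=R0.inv().apply(np.array([374.3,-324,27.5])-p0); bc[1]=0
def pose_for(base,psi,tilt):  # carton lean: tilt -50 lying, 40 upright
    Rt=tool(psi,tilt); return np.array(base,float)-Rt.apply(bc),Rt
E
python3 - <<'E'
from place import *
p,r=now(); q=manip.read_state()["joints"]; k=cal(); print("bc",bc.round(1))
for psi in(.245,-.07):
    F,RF=pose_for((570.5,-16,75),psi,40); W=[(p+[0,0,130],tool(.245,-50)),((480,-200,235),tool(.245,-10)),(F+[0,0,50],RF),(F,RF)]
    qq=q.copy(); pp,rr=p,r
    for P,Rt in W:
        P=np.array(P); rv=(rr.inv()*Rt).as_rotvec()
        for s in(.25,.5,.75,1):
            x,e=ik(pp+s*(P-pp),rr*R.from_rotvec(s*rv),qq,k); print(s,x.round(2),round(e,3),"max",np.abs(x-qq).max().round(2)); qq=x
        pp,rr=P,Rt
    print(F)
    plan(p,r,[(W[0][0],W[0][1],4),(W[1][0],W[1][1],5),(W[2][0],W[2][1],8)])
E
```

```text
t 21.27 [ 453.6 -304.    23.4] [3.142 0.873 0.245] F [-0.3  2.7  5.2] gap 54.8 q [-0.427, 0.943, 1.205, -0.504, 1.723, 1.014]
[  9.4  26.4 220.4 424.3  39.9 447.7   1.2  10.3   9.5 261.7] 0.4 [ 0.01 -0.02 -0.01  0.09  0.26  0.4   0.01  0.1   0.1 ]
bc [-55.7   0.   60. ]
0.25 [-0.43  0.9   1.21 -0.51  1.76  0.99] 0.0 max 0.05
0.5 [-0.43  0.85  1.21 -0.51  1.8   0.97] 0.0 max 0.05
0.75 [-0.43  0.81  1.2  -0.52  1.85  0.94] 0.0 max 0.04
1 [-0.43  0.77  1.18 -0.53  1.89  0.92] 0.0 max 0.05
0.25 [-0.42  0.65  1.25 -0.42  1.8   0.93] 0.0 max 0.12
0.5 [-0.41  0.53  1.33 -0.31  1.71  0.94] 0.0 max 0.12
0.75 [-0.41  0.42  1.4  -0.21  1.61  0.94] 0.0 max 0.12
1 [-0.41  0.3   1.48 -0.11  1.5   0.93] 0.0 max 0.11
0.25 [-0.38  0.21  1.59  0.03  1.3   0.94] 0.0 max 0.2
0.5 [-0.34  0.14  1.72  0.16  1.07  0.92] 0.0 max 0.23
0.75 [-0.29  0.08  1.85  0.33  0.82  0.85] 0.0 max 0.25
1 [-0.23  0.06  1.97  0.6   0.55  0.66] 0.0 max 0.27
0.25 [-0.23  0.08  1.99  0.64  0.52  0.62] 0.0 max 0.04
0.5 [-0.23  0.1   2.    0.67  0.49  0.58] 0.0 max 0.04
0.75 [-0.23  0.12  2.02  0.71  0.47  0.53] 0.0 max 0.05
1 [
[... 2411 characters left out ...]
ay': 0.8}
leg n=8 -> [574.6 -16.3 206.8] err [0.   0.05 0.01]
  x1 {'dx': 0.43, 'dy': -0.49, 'dz': 0.01, 'ax': -0.06, 'ay': 0.62, 'az': 0.23}
  x1 {'dx': 0.41, 'dy': -0.5, 'dz': 0.05, 'ax': -0.06, 'ay': 0.62, 'az': 0.22}
  x1 {'dx': 0.38, 'dy': -0.52, 'dz': 0.09, 'ax': -0.06, 'ay': 0.62, 'az': 0.23}
  x1 {'dx': 0.35, 'dy': -0.53, 'dz': 0.13, 'ax': -0.06, 'ay': 0.62, 'az': 0.22}
  x1 {'dx': 0.32, 'dy': -0.55, 'dz': 0.16, 'ax': -0.06, 'ay': 0.62, 'az': 0.23}
  x1 {'dx': 0.27, 'dy': -0.56, 'dz': 0.18, 'ax': -0.06, 'ay': 0.62, 'az': 0.22}
  x1 {'dx': 0.23, 'dy': -0.58, 'dz': 0.21, 'ax': -0.06, 'ay': 0.62, 'az': 0.23}
  x1 {'dx': 0.19, 'dy': -0.58, 'dz': 0.22, 'ax': -0.06, 'ay': 0.62, 'az': 0.22}
```

>>> jog_arm(commands=[{"dx": -0.31, "dy": 0, "dz": -0.26, "ax": 0, "ay": 0, "az": 0, "gripper": 1}, {"dx": -0.62, "dy": 0, "dz": -0.52, "ax": 0, "ay": 0, "az": 0, "gripper": 1}, {"dx": -0.62, "dy": 0, "dz": -0.52, "ax": 0, "ay": 0, "az": 0, "gripper": 1}, {"dx": -0.62, "dy": 0, "dz": -0.52, "ax": 0, "ay": 0, "az": 0, "gripper": 1}, {"dx": -0.31, "dy": 0, "dz": -0.26, "ax": 0, "ay": 0, "az": 0, "gripper": 1}, {"dx": -0.15, "dy": -0.47, "dz": -0.46, "ax": 0, "ay": 0.8, "az": 0, "gripper": 1}, {"dx": -0.08, "dy": -0.47, "dz": -0.47, "ax": 0, "ay": 0.8, "az": 0, "gripper": 1}, {"dx": -0.02, "dy": -0.47, "dz": -0.48, "ax": 0, "ay": 0.8, "az": 0, "gripper": 1}, {"dx": 0.05, "dy": -0.48, "dz": -0.48, "ax": 0, "ay": 0.8, "az": 0, "gripper": 1}, {"dx": 0.12, "dy": -0.47, "dz": -0.47, "ax": 0, "ay": 0.8, "az": 0, "gripper": 1}])

```text
clock: 22.52
eef_pos: [480.0, -199.3, 234.6]
eef_rot: [-3.141, 0.171, 0.246]
wrist_force: [-0.3, -0.9, -4.8]
finger_gap: 54.8
finger_force: 45.0
```

>>> jog_arm(commands=[{"dx": 0.44, "dy": -0.49, "dz": 0.01, "ax": 0, "ay": 0.62, "az": 0, "gripper": 1}, {"dx": 0.43, "dy": -0.49, "dz": 0.06, "ax": 0, "ay": 0.63, "az": 0, "gripper": 1}, {"dx": 0.42, "dy": -0.49, "dz": 0.11, "ax": 0, "ay": 0.62, "az": 0, "gripper": 1}, {"dx": 0.41, "dy": -0.49, "dz": 0.15, "ax": 0, "ay": 0.63, "az": 0, "gripper": 1}, {"dx": 0.39, "dy": -0.49, "dz": 0.2, "ax": 0, "ay": 0.62, "az": 0, "gripper": 1}, {"dx": 0.36, "dy": -0.49, "dz": 0.23, "ax": 0, "ay": 0.63, "az": 0, "gripper": 1}, {"dx": 0.34, "dy": -0.49, "dz": 0.28, "ax": 0, "ay": 0.62, "az": 0, "gripper": 1}, {"dx": 0.3, "dy": -0.48, "dz": 0.31, "ax": 0, "ay": 0.63, "az": 0, "gripper": 1}, {"dx": 0, "dy": 0, "dz": 0, "ax": 0, "ay": 0, "az": 0, "gripper": 1}, {"dx": 0, "dy": 0, "dz": 0, "ax": 0, "ay": 0, "az": 0, "gripper": 1}])

```text
clock: 23.78
eef_pos: [574.2, -15.6, 205.7]
eef_rot: [3.141, -0.696, 0.246]
wrist_force: [-0.1, -0.3, -5.9]
finger_gap: 54.7
finger_force: 45.0
```

```bash
cat > chk.py <<'E'
from place import *
from fit import sil,fit,boxpts
from cell import cams
p,r=now()
# predicted carton silhouette vs. image: 3-dof lean/pos fit is replaced by overlay
base=p+r.apply(bc); Rc=r*R0.inv()*(R.from_euler("z",.245)*R.from_euler("y",np.pi/2))
print("base",base.round(1),"carton axis",Rc.as_matrix()[:,2].round(3))
import sys
ims=[]
for n in("scene","side"):
    c=cams.camera(n); np.save(f"pics/{n}_{sys.argv[1]}.npy",c,allow_pickle=True); i=c["image"][:,:,::-1].copy()
    B=boxpts((-27.5,27.5,-27.5,27.5,0,160)); q=w2px(c,B@Rc.as_matrix().T+base); m=q.mean(0)
    x0,y0=(m-[66,75]).astype(int); i=cv2.resize(i[y0:y0+150,x0:x0+132],None,fx=3,fy=3,interpolation=cv2.INTER_CUBIC)
    cv2.polylines(i,[cv2.convexHull((((q+.5-[x0,y0])*3)).round().astype(np.int32))],True,(0,255,0),1); ims.append(i)
cv2.imwrite(f"pics/chk{sys.argv[1]}.png",np.hstack(ims))
E
python3 chk.py 1
```

```text
t 23.77 [574.2 -15.6 205.7] [ 3.141 -0.696  0.246] F [-0.1 -0.3 -5.9] gap 54.7 q [-0.225, 0.074, 1.961, 0.595, 0.546, 0.673]
base [570.  -16.6 124. ] carton axis [0.002 0.001 1.   ]
```

View pics/chk1.png

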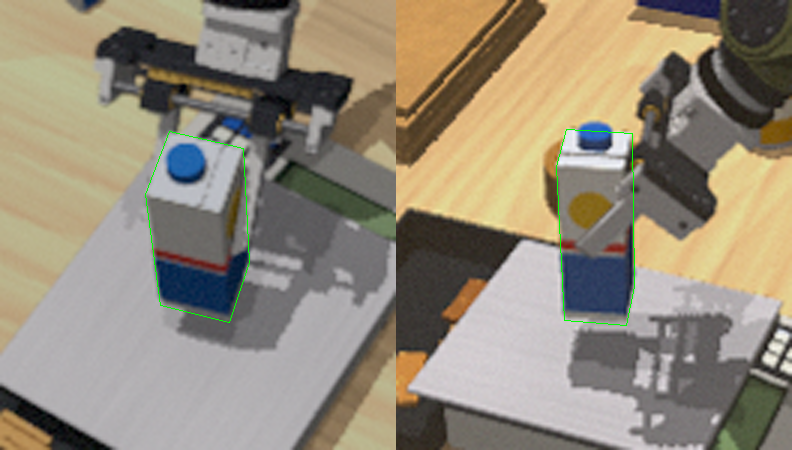

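The overlay (green) matches: the carton is upright at (570,-17), the plate is bare and the chips are in the tray. Lowering.

>>> jog_arm(commands=[{"dx": -0.16, "dy": 0, "dz": 0.19, "ax": 0, "ay": 0, "az": 0, "gripper": 1}, {"dx": -0.16, "dy": 0, "dz": 0.19, "ax": 0, "ay": 0, "az": 0, "gripper": 1}, {"dx": -0.16, "dy": 0, "dz": 0.19, "ax": 0, "ay": 0, "az": 0, "gripper": 1}, {"dx": -0.16, "dy": 0, "dz": 0.19, "ax": 0, "ay": 0, "az": 0, "gripper": 1}, {"dx": -0.05, "dy": 0, "dz": 0.06, "ax": 0, "ay": 0, "az": 0, "gripper": 1}, {"dx": 0, "dy": 0, "dz": 0, "ax": 0, "ay": 0, "az": 0, "gripper": 1}, {"dx": 0, "dy": 0, "dz": 0, "ax": 0, "ay": 0, "az": 0, "gripper": 1}])

```text
clock: 24.75
eef_pos: [574.4, -15.3, 163.2]
eef_rot: [3.141, -0.699, 0.246]
wrist_force: [0.3, -0.5, -4.9]
finger_gap: 54.6
finger_force: 45.0
```

```bash
python3 - <<'E'
from place import *
p,r=now(); print((p+r.apply(bc)).round(2)); plan(p,r,[(p-[0,0,1],tool(.245,40),1)])
E
```

```text
t 24.75 [574.4 -15.3 163.2] [ 3.141 -0.699  0.246] F [ 0.3 -0.5 -4.9] gap 54.6 q [-0.225, 0.139, 2.004, 0.72, 0.458, 0.533]
[570.52 -16.26  81.41]
leg n=1 -> [574.3 -15.3 162.1] err [0.09 0.02 0.13]
  x1 {'dx': -0.02, 'dz': 0.02}
```

>>> jog_arm(commands=[{"dx": -0.04, "dy": 0, "dz": 0.05, "ax": 0, "ay": 0, "az": 0, "gripper": 1}, {"dx": -0.04, "dy": 0, "dz": 0.05, "ax": 0, "ay": 0, "az": 0, "gripper": 1}, {"dx": 0, "dy": 0, "dz": 0, "ax": 0, "ay": 0, "az": 0, "gripper": 1}, {"dx": 0, "dy": 0, "dz": 0, "ax": 0, "ay": 0, "az": 0, "gripper": 1}])

```text
clock: 25.25
eef_pos: [574.4, -15.2, 157.7]
eef_rot: [-3.142, -0.698, 0.246]
wrist_force: [0.5, -0.9, -4.5]
finger_gap: 54.8
finger_force: 45.0
```

>>> jog_arm(commands=[{"dx": -0.016, "dy": 0, "dz": 0.019, "ax": 0, "ay": 0, "az": 0, "gripper": 1}, {"dx": 0, "dy": 0, "dz": 0, "ax": 0, "ay": 0, "az": 0, "gripper": 1}])

```text
clock: 25.5
eef_pos: [574.5, -15.2, 156.8]
eef_rot: [3.141, -0.698, 0.246]
wrist_force: [0.4, -0.3, -4.1]
finger_gap: 55.1
finger_force: 45.0
```

>>> jog_arm(commands=[{"dx": -0.016, "dy": 0, "dz": 0.019, "ax": 0, "ay": 0, "az": 0, "gripper": 1}, {"dx": 0, "dy": 0, "dz": 0, "ax": 0, "ay": 0, "az": 0, "gripper": 1}])

```text
clock: 25.75
eef_pos: [575.0, -15.3, 156.8]
eef_rot: [3.141, -0.7, 0.246]
wrist_force: [-3.2, 1.2, 5.1]
finger_gap: 54.7
finger_force: 45.0
```

>>> jog_arm(commands=[{"dx": 0, "dy": 0, "dz": 0, "ax": 0, "ay": 0, "az": 0, "gripper": 0}, {"dx": 0, "dy": 0, "dz": 0, "ax": 0, "ay": 0, "az": 0, "gripper": 0}, {"dx": 0, "dy": 0, "dz": 0, "ax": 0, "ay": 0, "az": 0, "gripper": 0}, {"dx": 0, "dy": 0, "dz": 0, "ax": 0, "ay": 0, "az": 0, "gripper": 0}, {"dx": 0, "dy": 0, "dz": 0, "ax": 0, "ay": 0, "az": 0, "gripper": 0}, {"dx": 0, "dy": 0, "dz": -0.5, "ax": 0, "ay": 0, "az": 0, "gripper": 0}, {"dx": 0, "dy": 0, "dz": -0.8, "ax": 0, "ay": 0, "az": 0, "gripper": 0}, {"dx": 0, "dy": 0, "dz": -0.8, "ax": 0, "ay": 0, "az": 0, "gripper": 0}, {"dx": 0, "dy": 0, "dz": -0.8, "ax": 0, "ay": 0, "az": 0, "gripper": 0}, {"dx": 0, "dy": 0, "dz": 0, "ax": 0, "ay": 0, "az": 0, "gripper": 0}])

```text
clock: 27.0
eef_pos: [502.1, -33.8, 246.4]
eef_rot: [3.139, -0.701, 0.246]
wrist_force: [0.9, -0.6, -0.1]
finger_gap: 93.6
finger_force: 0.0
```

```bash
python3 - <<'E'
from ikm import *
from fit import fit,boxpts,sil
from cell import cams
now()
S=cams.camera("scene");D=cams.camera("side")
car=[boxpts((-27.5,27.5,-27.5,27.5,0,160))]
base=np.array([571,-16.4,75])
ims=[]
for c,(w,h) in((S,(160,220)),(D,(200,220))):
    i=c["image"][:,:,::-1].copy(); q=w2px(c,car[0]@R.from_euler("z",.245).as_matrix().T+base); m=q.mean(0)
    x0,y0=(m-[w/2,90]).astype(int); i=cv2.resize(i[y0:y0+h,x0:x0+w],None,fx=2.2,fy=2.2,interpolation=cv2.INTER_CUBIC)
    cv2.polylines(i,[cv2.convexHull(((q+.5-[x0,y0])*2.2).round().astype(np.int32))],True,(0,255,0),1); ims.append(i)
cv2.imwrite("pics/fin.png",np.hstack(ims)); print(np.hstack(ims).shape)
E
```

```text
t 27.0 [502.1 -33.8 246.4] [ 3.139 -0.701  0.246] F [ 0.9 -0.6 -0.1] gap 93.6 q [-0.323, -0.146, 2.071, 0.581, 0.682, 0.645]
(484, 792, 3)
```

```bash
python3 - <<'E'
from h import *
from cell import cams
b0=np.array([570,-16.6,124.]);b1=np.array([571,-16.3,75.])
for n in("scene","side"):
    o=load(f"pics/{n}_1.npy"); c=cams.camera(n); r=[]
    for k,b in((o,b0),(c,b1)):
        q=w2px(k,[b+[0,0,d] for d in(0,35,70,160,172)])
        h=cv2.cvtColor(k["image"],cv2.COLOR_RGB2HSV); m=((h[...,0]>100)&(h[...,0]<125)&(h[...,1]>150))
        res=[]
        for c0,rad in((q[1],22),(q[4],12)):  # blue band, cap
            y,x=np.nonzero(m); s=(abs(x-c0[0])<rad)&(abs(y-c0[1])<rad); res.append((round(x[s].mean()-c0[0],1),round(y[s].mean()-c0[1],1),int(s.sum())))
        r.append(res)
    print(n,r)
    # brown pixels inside the plate outline
    P=np.array([[132,-117,75],[132,117,75],[-132,117,75],[-132,-117,75]],float)+[570.5,-16,0]
    z=np.zeros((480,640),np.uint8); cv2.fillConvexPoly(z,w2px(c,P).round().astype(np.int32),1)
    h=cv2.cvtColor(c["image"],cv2.COLOR_RGB2HSV); br=((h[...,0]<22)&(h[...,1]>100)&(z>0)); print("brown on plate",br.sum(), np.argwhere(br)[:5].tolist())
E
```

```text
scene [[(np.float64(-0.7), np.float64(8.1), 333), (np.float64(-2.4), np.float64(0.6), 128)], [(np.float64(0.3), np.float64(7.2), 327), (np.float64(-2.3), np.float64(0.4), 118)]]
brown on plate 83 [[241, 296], [242, 295], [242, 297], [243, 295], [244, 294]]
side [[(np.float64(-5.0), np.float64(6.7), 11), (np.float64(0.3), np.float64(-1.3), 52)], [(np.float64(-5.0), np.float64(8.8), 5), (np.float64(0.6), np.float64(-1.4), 53)]]
brown on plate 95 [[194, 287], [194, 290], [195, 287], [195, 289], [195, 290]]
```

```bash
python3 - <<'E'
from fit import *
from cell import cams
b1=np.array([571,-16.3,75.]); B=boxpts((-31,31,-31,31,0,165))@R.from_euler("z",.245).as_matrix().T+b1
for n,o in(("scene",S),("side",D)):
    c=cams.camera(n); P=np.array([[132,-117,75],[132,117,75],[-132,117,75],[-132,-117,75]],float)+[570.5,-16,0]
    z=np.zeros((480,640),np.uint8); cv2.fillConvexPoly(z,w2px(c,P).round().astype(np.int32),1); cv2.fillConvexPoly(z,cv2.convexHull(w2px(c,B).round().astype(np.int32)),0)
    h=cv2.cvtColor(c["image"],cv2.COLOR_RGB2HSV); br=(h[...,0]<22)&(h[...,1]>100)&(z>0); print(n,"brown outside carton",br.sum(),np.argwhere(br).mean(0) if br.any() else "")
    for nm,w in dict(green=(432,-533,60),yellow=(562,-519,60),tape=(688,-339,40),fish=(730,329,30),jar=(417,507,80),red=(591,521,60),small=(265,-310,20),scrB=(205,277,50)).items():
        x,y=w2px(c,[w])[0].astype(int)
        if 20<x<620 and 20<y<460: print(nm,np.abs(c["image"][y-18:y+18,x-18:x+18].astype(int)-o["image"][y-18:y+18,x-18:x+18]).mean().round(1),end=" ")
    print()
E
```

```text
scene brown outside carton 0 
green 5.3 yellow 5.1 tape 5.0 fish 5.8 jar 4.8 red 5.4 small 23.0 scrB 5.4 
side brown outside carton 1 [240. 235.]
green 24.8 yellow 57.1 tape 28.7 fish 2.0 jar 3.2 red 2.3 small 62.6 scrB 2.8
```

```bash
python3 -c "
from cell import job
print(job.sign_off())"
```

```text
the job is handed in; nothing more can be done
None
```

I swept all five chips into the tray, put the scraper back on the bench, stood the large carton upright, cap up, in the middle of the bare plate, and handed the job in at about 27 s of the 72 s. The verdict was not shown, and I had no pictures left to view after letting go of the carton, so I checked that step only by image measurements.

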